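Clear the vial filling station into its colour-matched holders

TASK

Clear the filling station: lift the filled amber vial straight up out of the grey filling block and stand it in the square green dock, stand the column of paper cups in the round white dock, and lay the blue marker in the blue tray and the black marker in the black tray. Each must end fully down inside its own holder (vial and cups upright, markers lying along their trays inside the rim), and be set down, not dropped from a height.

Things in the scene. Friction and masses are not known exactly. Their poses are not given: they have to be found in the camera images.
- vial_mid (a point): centre (half-way up) of the open amber vial with tablets, round, 36 mm across, 84 mm high, about 45 g, axis z up. It stands in the filling block's well, its foot 5 mm above the worktop, so that only its upper 39 mm stand out of the block (its centre is inside the block): grasp it from above by that upper part (15 to 25 mm below its top, which is 42 mm above this point) and draw it straight up by at least 50 mm. Rigid, may be gripped firmly
- cups_mid (a point): centre (half-way up) of a column of nested beige paper cups, standing loose on the worktop, one rigid body 36 mm across for gripping (38 at the rims), 100 mm high, about 30 g, axis z up; grasp it round the body from above
- marker_blue_mid (a point): centre of the blue marker pen lying on the worktop: 138 mm long along its own y axis, 14 mm wide along its x, 14 mm high (this point is 7 mm above its underside), 14 g; does not roll; either way round is right
- marker_black_mid (a point): centre of the black marker pen lying on the worktop: 136 mm long along its own y axis, 12 mm wide along its x, 12 mm high (this point is 6 mm above its underside), 14 g; does not roll; either way round is right
- filling_block: fixed grey block, 84 x 84 mm, 50 mm high, with four screws on top and one round well in its middle, 39 mm across, 45 mm deep, that holds the vial at the start; origin at the middle of its underside on the worktop, z up
- vial_dock: fixed square green dock with a thin yellow ring round its socket, for the vial, 90 x 90 mm, 22 mm high, with a round socket in its middle, 52 mm across, whose floor is 4 mm above the worktop; origin at the middle of its underside, z up
- cup_dock: fixed round white dock for the paper cups, 86 mm across, 22 mm high, with a round socket in its middle, 56 mm across (a little wider or narrower by 1 mm with height), whose floor is 4 mm above the worktop; origin at the middle of its underside, z up
- tray_blue: fixed shallow blue tray for the blue marker: 170 mm long along its x axis, 58 mm wide along its y; floor 4 mm above the worktop, a rim 6 mm thick all round that stands 3 mm above the floor, inside 158 x 46 mm; origin at the middle of its underside, z up
- tray_black: fixed shallow black tray for the black marker, same size and axes as the blue one: 170 mm along x, 58 mm along y, floor 4 mm high, rim 3 mm above the floor, inside 158 x 46 mm; origin at the middle of its underside, z up

How it is judged:
By the outcome, as a careful person would: the job done as asked, in the order asked, and still so for the second after the job is handed in, with the robot touching nothing.
It also fails if it takes over 128 s, if anything falls off the work surface, if the arm or the gripper's body presses on something with over 40 N, if the wrist force passes 120 N, or if a joint passes its speed limit or range.

ROBOT

A 7-joint arm with a two-finger parallel gripper is mounted at the origin on a cart in front of the work surface, level with it; the furniture and walls round the work are solid. World frame = base frame: x ahead of the robot, y to its left, z up, the work surface at z = 0. Lengths are in m, angles in degrees, forces in N, time in s.
With the tool pointing down it reaches from about 0.425 to 0.875 m from the base axis. Payload 4.7 kg.
Tool frame: the origin (TCP) lies at the very end of the fingers, on their centre line; the grasp point (between the pads) lies grip_depth behind it (grip_depth is the distance from the TCP to the grasp point, in m); z points along the fingers, y is the line along which they close (so a half turn about z gives the same grasp; the last joint's range is limited). The gripper opens to 85 mm and grips with 20 to 120 N. Pads are 22 mm wide; open, the fingers measure 114 mm over their backs; the gripper's body (76 mm by 85 mm) begins 54 mm behind the grasp point. The pads swing forward as they close: fully open they stand 13 mm farther back than shut.
Start: joints at [72.886, 18.392, -4.016, 83.108, 1.295, 78.541, -3.26], TCP at [0.2, -0.618, 0.231] pointing down, gripper open.
Joint ranges: [-163.93, 163.93], [-17.29, 119.83], [-79.2, 71.16], [3.27, 140.29], [-89.18, 269.18], [5.43, 117.66], [-154.24, 154.24]. Speed limits (degrees/s): [147.25, 147.25, 180, 180, 180, 180, 180].

INTERFACE

Orientations are given as [roll, pitch, yaw] about the fixed x, y, z axes, in that order (R = Rz(yaw) Ry(pitch) Rx(roll)).
In Python, from bench import * gives the robot as it stands. The module is installed in compiled form; this text tells all that it offers.
- The arm moves only by the tool drive_tool, never from a script. Its argument "increments" is a list of rows, each an object of numbers: "x", "y", "z": the shift along the tool's x, y, z in mm; "wx", "wy", "wz": the turn, a rotation vector about the tool's x, y, z in degrees; "fingers": the finger opening in mm, from 0 to 85.4. In form: [{"x": .., "y": .., "z": .., "wx": .., "wy": .., "wz": .., "fingers": ..}, ...]. A call has 1 to 5 rows; each row is the pose to reach, as a shift and turn from the pose commanded when the call began, along the tool's axes at that moment; what a row does not reach only later rows make up. A row lasts 1/10 s, in which the tool goes at most 50 mm and 8.59 degrees, less where a joint would pass 70% of its speed; a pose out of reach is approached as far as the arm can. A call with a gripper value outside its range is refused whole. The fingers move at their own pace and stop on an object; the grip force is fixed at half the most. Time passes only in rows, so rows that repeat a pose let the fingers close. It gives the time, the measured TCP pose, the force, the opening and the grip force at its end, in the units of the state.
- get_obs(): the state, without advancing time (a new reading comes with each control period).
- get_image(name): name is "side" or "top"; returns a dict with "img" (480x640x3 uint8, blue, green, red), "intrinsics" (3x3 intrinsics, pixels), "rvec" (rotation vector, rad) and "tvec" (3), from world to camera coordinates, as OpenCV has them. Camera axes: x right, y down, z forward; pixel columns grow to the right and rows downward; lengths in m; the calibration is good to about 2 mm. A picture is of the moment at which its call begins. There is no depth.
- close_job(): hands the job in; it is judged then, once.
The state is a dict: "t": time; "joint_pos": joint angles; "qvel": joint speeds; "effort": joint torques, N m; "tcp_pos": TCP position; "tcp_rot": TCP orientation; "contact_force": force on the tool from outside, world axes, zero at the start; "moment": the same for the moment, N m; "grip_width": opening from 0.0 (shut) to 1.0 (fully open); "gripper_force": force on a finger pad.
Only numpy, scipy, OpenCV 4.12 (cv2) and the standard library are available. Lean on these libraries where they do the work, as an engineer would, in place of code of your own. Each camera call takes 0.05 s, during which the arm holds its last target. There are 200 camera calls.

## Working session

There is one attempt and no reset: what is moved stays moved. The work goes in short steps, Python scripts to look and compute and a tool call to move; the robot and the scene stay as the last step left them, time stands still between calls to the robot, and variables do not carry over. Pictures are saved under pics/ and viewed, at most 14 in all, crops included, and the job is handed in when it is done.

Besides the shell and the picture viewer there is one more tool, called after "Call:" as name(argument=value, ...), one argument or row to a line, values as JSON. drive_tool: Moves the arm, as the interface text tells. Its arguments: {"type":"object","properties":{"increments":{"type":"array"}},"required":["increments"]}

```bash
mkdir -p pics; ls; python3 - <<'E'
from bench import *
import cv2,numpy as np
print(get_obs())
for n in("side","top"):
    d=get_image(n);cv2.imwrite(f"pics/{n}0.png",d["img"]);R=cv2.Rodrigues(np.array(d["rvec"],float))[0]
    print(n,d["intrinsics"],"cam",-R.T@np.array(d["tvec"]).ravel(),R[2])
E
```

```text
pics
{'t': 0.0, 'joint_pos': array([72.88771197, 18.43795032, -4.01725219, 83.17555023,  1.2944482 ,
       78.54041218, -3.26097372]), 'qvel': array([-0.05684385,  0.03533021,  0.02851418,  0.0698926 , -0.08119797,
        0.0050461 ,  0.11841459]), 'effort': array([-9.05143934e-04, -4.93581462e+01, -3.82581968e-01, -3.14328539e+01,
        1.29216816e-02,  1.13609093e-02, -1.53792678e-05]), 'tcp_pos': array([ 0.19980611, -0.61795996,  0.23023062]), 'tcp_rot': array([-1.79891308e+02,  4.70953389e-03,  1.79226054e+01]), 'contact_force': array([-0.3297606 ,  0.17249559,  0.31035216]), 'moment': array([-0.07009491,  0.03107766, -0.01867622]), 'gripper_force': 0.0, 'grip_width': 1.0022759259323606}
side [[523.61378157   0.         317.10968557]
 [  0.         523.61378157 239.78737781]
 [  0.           0.           1.        ]] cam [0.24201555 1.10555824 0.58389291] [ 0.20642584 -0.89009933 -0.4063392 ]
top [[578.58497277   0.         330.3934478 ]
 [  0.         578.58497277 245.09417412]
 [  0.           0.           1.        ]] cam [ 0.43353752 -0.00173466  1.20332679] [ 0.0580958  -0.0107488  -0.99825314]
```

View pics/top0.png

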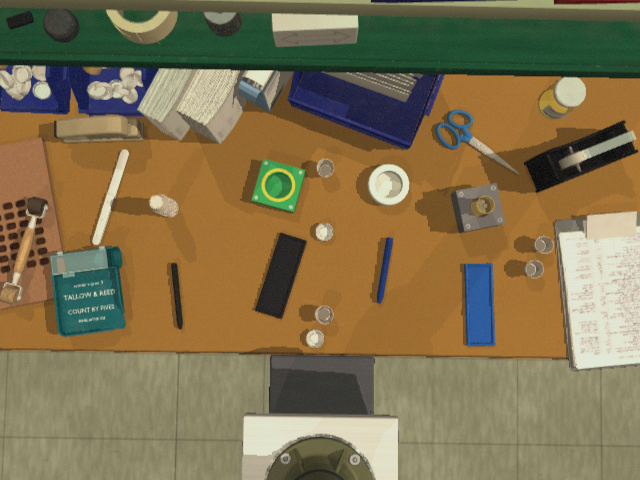

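View pics/side0.png

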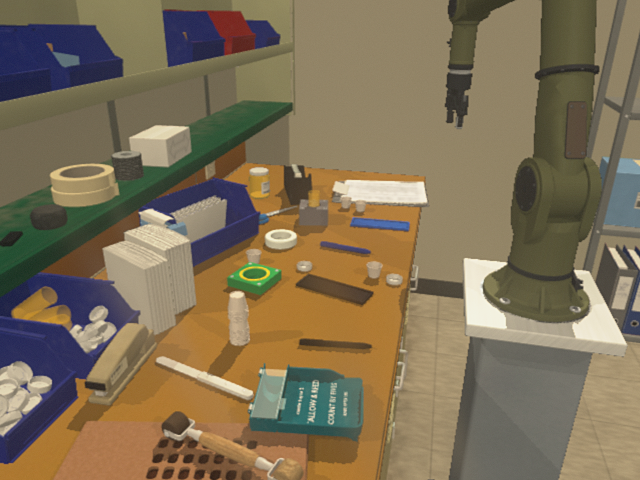

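Top view: vial/block at about (480,207), green dock (278,185), white dock (388,185), cups (163,206), blue marker (385,270), black marker (177,295), blue tray (479,305), black tray (281,276). The side view agrees, with the cups at (238,320). Next I'll measure these with masks.

```bash
cat > h.py <<'E'
from bench import *
import cv2,numpy as np
def ray(d,uv):
    R=cv2.Rodrigues(np.array(d["rvec"],float))[0];t=np.array(d["tvec"],float).ravel()
    uv=np.atleast_2d(np.array(uv,float))
    r=np.c_[(uv-d["intrinsics"][:2,2])/np.diag(d["intrinsics"])[:2],np.ones(len(uv))]@R
    return -R.T@t,r
def toz(d,uv,z):
    c,r=ray(d,uv);return (c+r*((z-c[2])/r[:,2])[:,None])[:,:2]
def proj(d,p):
    return cv2.projectPoints(np.array(p,float).reshape(-1,1,3),np.array(d["rvec"],float),np.array(d["tvec"],float),np.array(d["intrinsics"],float),None)[0].reshape(-1,2)
def blob(mask,roi):
    m=np.zeros_like(mask);x0,y0,x1,y1=roi;m[y0:y1,x0:x1]=mask[y0:y1,x0:x1]
    cs=cv2.findContours(m,cv2.RETR_EXTERNAL,cv2.CHAIN_APPROX_NONE)[0]
    return max(cs,key=cv2.contourArea).reshape(-1,2)
def rect(d,c,z):
    p=toz(d,c,z);(x,y),(w,h),a=cv2.minAreaRect((p*1000).astype(np.float32))
    if w<h: w,h,a=h,w,a+90
    return f"({x:.0f},{y:.0f}) size {w:.0f}x{h:.0f} long-axis angle {(a+90)%180-90:.1f}"
E
python3 - <<'E'
from h import *
d=get_image("top");im=d["img"];hsv=cv2.cvtColor(im,cv2.COLOR_BGR2HSV);H,S,V=cv2.split(hsv)
vis=im.copy()
def go(n,m,roi,z):
    c=blob(m.astype(np.uint8)*255,roi);print(n,rect(d,c,z));cv2.drawContours(vis,[c.reshape(-1,1,2)],-1,(255,0,255),1)
blue=(H>100)&(H<130)&(S>120);dark=V<60
go("marker_blue",blue,(365,230,405,310),.007)
go("tray_blue",blue,(455,255,505,355),.007)
go("marker_black",dark,(160,255,195,335),.006)
go("tray_black",dark,(250,225,312,325),.007)
go("green",(H>45)&(H<80)&(S>120),(245,150,310,220),.022)
go("yellowring",(H>22)&(H<38)&(S>150)&(V>150),(245,150,310,220),.022)
go("white",(S<70)&(V>110),(360,155,415,215),.022)
go("block",(S<80)&(V>60),(445,175,512,240),.05)
go("cups",(S<110)&(V>110),(142,185,185,225),.05)
s=lambda x0,y0,x1,y1,k:cv2.resize(np.hstack([vis[y0:y1,x0:x1]]),None,fx=k,fy=k,interpolation=cv2.INTER_CUBIC)
a=np.hstack([s(140,180,190,230,6)[:300,:300],s(455,180,505,230,6)[:300,:300]])
b=np.hstack([s(363,160,413,210,6),s(250,158,300,208,6)])
cv2.imwrite("pics/c1.png",np.vstack([a,b]))
E
```

```text
marker_blue (454,-127) size 135x12 long-axis angle -8.4
tray_blue (387,-324) size 167x57 long-axis angle 2.0
marker_black (393,299) size 132x11 long-axis angle 7.6
tray_black (439,87) size 168x56 long-axis angle -16.7
green (624,95) size 92x92 long-axis angle 75.6
yellowring (625,96) size 68x66 long-axis angle 1.3
white (631,-131) size 83x83 long-axis angle 1.1
block (582,-309) size 92x84 long-axis angle -77.8
cups (575,321) size 61x38 long-axis angle 64.6
```

View pics/c1.png

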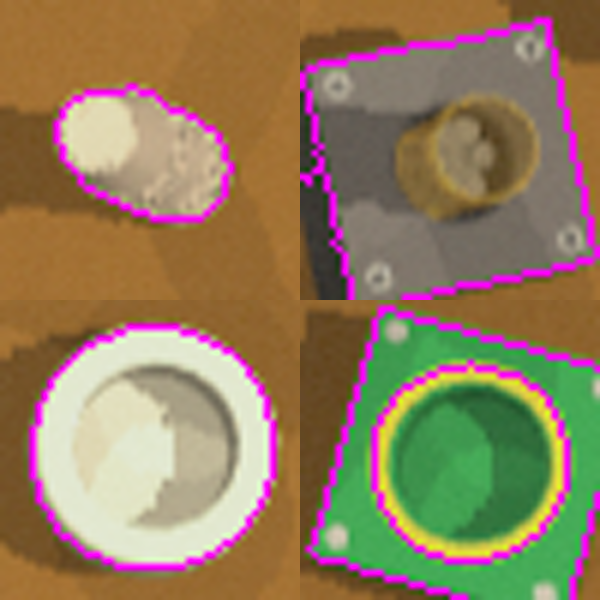

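Contours fit well: the vial rim centre is at about (486,205), the cup top at (156,202), and both docks are clear. Next I'll refine the tall objects.

```bash
cat >> h.py <<'E'
from scipy.spatial.transform import Rotation as Ro
def goal(x,y,z,yaw,o=None):
    "tool-frame shift (mm) and turn (deg) from the measured pose to TCP (mm), yaw"
    o=o or get_obs();R=Ro.from_euler('xyz',o["tcp_rot"],degrees=True)
    yaw=o["tcp_rot"][2]+(yaw-o["tcp_rot"][2]+90)%180-90
    s=R.inv().apply(np.array([x,y,z])-np.array(o["tcp_pos"])*1000)
    w=(R.inv()*Ro.from_euler('xyz',[180,0,yaw],degrees=True)).as_rotvec(degrees=True)
    print("tcp",np.round(np.array(o["tcp_pos"])*1000,1),np.round(o["tcp_rot"],1),"shift",np.round(s,1),"turn",np.round(w,1),"yaw",round(yaw,1),"t",round(o["t"],1))
E
python3 - <<'E'
import bench
print([n for n in dir(bench) if n[0]!='_'],getattr(bench,'grip_depth',None))
from h import *
d=get_image("top");S=get_image("side")
print("vial",toz(d,[486.2,205.3],.089)*1000,"block",toz(d,[480.6,207.1],.05)*1000)
print("cups top",toz(d,[156.3,202.2],.1)*1000)
# cups in side view
hsv=cv2.cvtColor(S["img"],cv2.COLOR_BGR2HSV);H,Sa,V=cv2.split(hsv)
c=blob(((Sa<110)&(V>110)).astype(np.uint8)*255,(222,285,256,352));x,y,w,h=cv2.boundingRect(c);print(x,y,w,h)
for z in(.0,.05,.1):print(z,proj(S,[[.570,.320,z]]),proj(d,[[.570,.320,z]]))
cv2.imwrite("pics/c2.png",np.hstack([cv2.resize(S["img"][280:355,200:275],(400,400)),cv2.resize(S["img"][180:240,285:345],(400,400))]))
goal(582,-309,150,17.9)
E
```

```text
['IKError', 'close_job', 'get_image', 'get_obs', 'grip_depth'] 0.0187
vial [[ 581.59660425 -315.05429597]] block [[ 582.91396334 -314.73526895]]
cups top [[573.54046006 320.66493252]]
228 291 22 55
0.0 [[242.13372356 339.45804145]] [[170.4054364  210.22400588]]
0.05 [[240.80800739 317.20321962]] [[163.79248255 207.26927087]]
0.1 [[239.4263846  294.00989235]] [[156.58258624 204.04781589]]
tcp [ 199.9 -618.3  230.8] [-180.     0.    17.9] shift [ 458.7 -176.6   80.9] turn [-0.  0.  0.] yaw 17.9 t 0.2
```

View pics/c2.png

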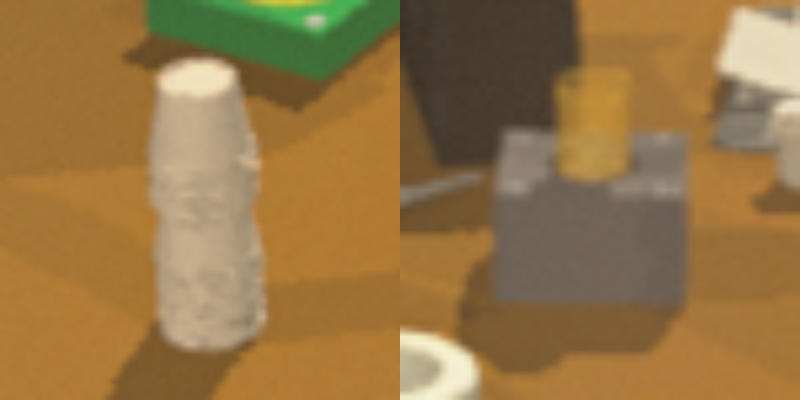

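Cups (573,320), vial (582,-315). Moving above the vial.

Call:
drive_tool(
  increments=[
    {"x": 45, "y": -17, "z": 0, "fingers": 65},
    {"x": 90, "y": -34, "z": 0, "fingers": 65},
    {"x": 135, "y": -51, "z": 0, "fingers": 65},
    {"x": 180, "y": -68, "z": 0, "fingers": 65},
    {"x": 225, "y": -84, "z": 0, "fingers": 65},
  ],
)

```text
invalid input at $.increments[0]: expected keys x, y, z, wx, wy, wz, fingers
```

Call:
drive_tool(
  increments=[
    {"x": 45, "y": -17, "z": 10, "fingers": 65},
    {"x": 90, "y": -34, "z": 20, "fingers": 65},
    {"x": 135, "y": -51, "z": 30, "fingers": 65},
    {"x": 180, "y": -68, "z": 40, "fingers": 65},
    {"x": 225, "y": -84, "z": 50, "fingers": 65},
  ],
)

```text
invalid input at $.increments[0]: expected keys x, y, z, wx, wy, wz, fingers
```

Call:
drive_tool(
  increments=[
    {"x": 0, "y": 0, "z": 0, "fingers": 65},
    {"x": 0, "y": 0, "z": 0, "fingers": 65},
  ],
)

```text
invalid input at $.increments[0]: expected keys x, y, z, wx, wy, wz, fingers
```

```bash
python3 - <<'E'
from h import *
goal(582,-315,52,18)
d=get_image("top");S=get_image("side")
cv2.imwrite("pics/c3.png",np.hstack([cv2.resize(d["img"][160:260,430:530],(400,400)),cv2.resize(S["img"][150:250,260:360],(400,400))]))
E
```

```text
tcp [ 199.9 -618.3  230.8] [-180.     0.    17.9] shift [ 456.9 -170.8  178.9] turn [-0.   0.  -0.1] yaw 18.0 t 0.2
```

View pics/c3.png

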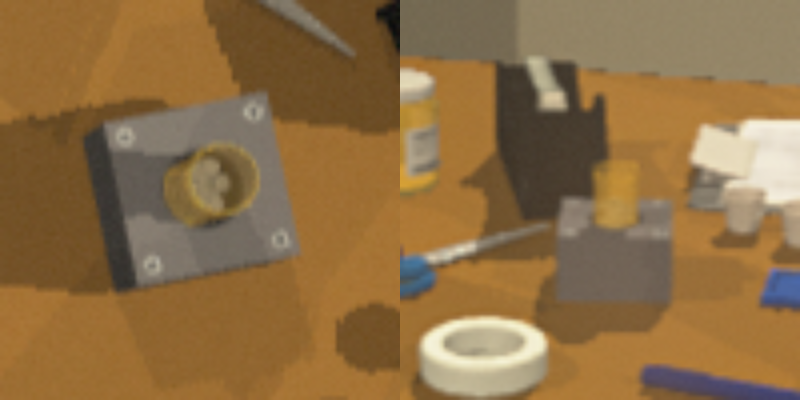

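The call needs all seven keys, so nothing moved. The picture shows the block unobstructed, the vial rim at about (212,180) in the crop, and the dispenser well to the right.

Call:
drive_tool(
  increments=[
    {"x": 45, "y": -17, "z": 0, "wx": 0, "wy": 0, "wz": 0, "fingers": 65},
    {"x": 90, "y": -34, "z": 0, "wx": 0, "wy": 0, "wz": 0, "fingers": 65},
    {"x": 135, "y": -51, "z": 0, "wx": 0, "wy": 0, "wz": 0, "fingers": 65},
    {"x": 180, "y": -68, "z": 0, "wx": 0, "wy": 0, "wz": 0, "fingers": 65},
    {"x": 225, "y": -84, "z": 0, "wx": 0, "wy": 0, "wz": 0, "fingers": 65},
  ],
)

```text
t: 0.85
tcp_pos: [0.3895, -0.4679, 0.2316]
tcp_rot: [180.0, -0.0, 17.9]
contact_force: [-0.5, -1.0, -0.1]
grip_width: 0.757
gripper_force: 0.0
```

Call:
drive_tool(
  increments=[
    {"x": 45, "y": -17, "z": 10, "wx": 0, "wy": 0, "wz": 0, "fingers": 65},
    {"x": 90, "y": -34, "z": 20, "wx": 0, "wy": 0, "wz": 0, "fingers": 65},
    {"x": 135, "y": -51, "z": 30, "wx": 0, "wy": 0, "wz": 0, "fingers": 65},
    {"x": 180, "y": -68, "z": 40, "wx": 0, "wy": 0, "wz": 0, "fingers": 65},
    {"x": 225, "y": -84, "z": 50, "wx": 0, "wy": 0, "wz": 0, "fingers": 65},
  ],
)

```text
t: 1.35
tcp_pos: [0.5778, -0.3188, 0.1812]
tcp_rot: [180.0, -0.0, 17.9]
contact_force: [0.5, -0.3, -0.5]
grip_width: 0.76
gripper_force: 0.0
```

Call:
drive_tool(
  increments=[
    {"x": 0, "y": 0, "z": 0, "wx": 0, "wy": 0, "wz": 0, "fingers": 65},
    {"x": 0, "y": 0, "z": 0, "wx": 0, "wy": 0, "wz": 0, "fingers": 65},
  ],
)

```text
t: 1.55
tcp_pos: [0.5774, -0.3183, 0.1806]
tcp_rot: [-179.9, 0.0, 18.1]
contact_force: [-0.1, -1.3, 0.3]
grip_width: 0.764
gripper_force: 0.0
```

```bash
python3 - <<'E'
from h import *
goal(582,-315,52,18)
d=get_image("top");S=get_image("side")
cv2.imwrite("pics/c4.png",np.hstack([cv2.resize(d["img"][160:260,430:530],(400,400)),cv2.resize(S["img"][130:230,260:360],(400,400))]))
E
```

```text
tcp [ 577.4 -318.3  180.6] [-179.9    0.    18.1] shift [  5.5  -1.5 128.6] turn [-0.1  0.   0.1] yaw 18.0 t 1.6
```

View pics/c4.png

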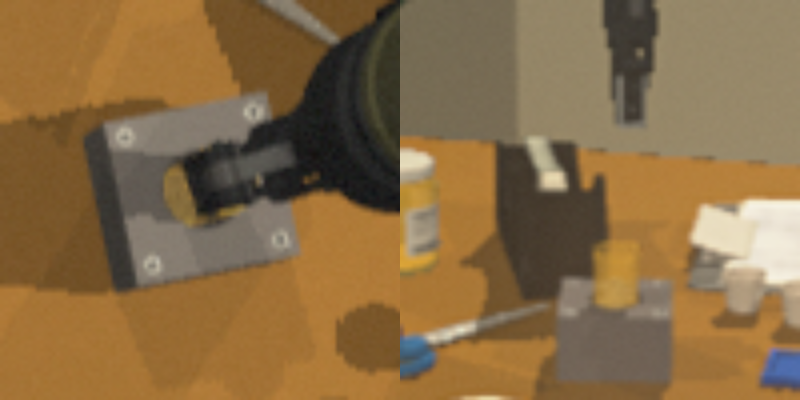

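The gripper hangs over the vial and just needs the measured 5.5/-1.5 mm correction. Descending with that applied.

Call:
drive_tool(
  increments=[
    {"x": 5.5, "y": -1.5, "z": 20, "wx": 0, "wy": 0, "wz": 0, "fingers": 65},
    {"x": 5.5, "y": -1.5, "z": 45, "wx": 0, "wy": 0, "wz": 0, "fingers": 65},
    {"x": 5.5, "y": -1.5, "z": 70, "wx": 0, "wy": 0, "wz": 0, "fingers": 65},
    {"x": 5.5, "y": -1.5, "z": 90, "wx": 0, "wy": 0, "wz": 0, "fingers": 65},
    {"x": 5.5, "y": -1.5, "z": 105, "wx": 0, "wy": 0, "wz": 0, "fingers": 65},
  ],
)

```text
t: 2.15
tcp_pos: [0.5794, -0.3192, 0.0752]
tcp_rot: [180.0, 0.1, 17.7]
contact_force: [0.3, -0.1, 0.5]
grip_width: 0.767
gripper_force: 0.0
```

Call:
drive_tool(
  increments=[
    {"x": 0, "y": 0, "z": 10, "wx": 0, "wy": 0, "wz": 0, "fingers": 65},
    {"x": 0, "y": 0, "z": 20, "wx": 0, "wy": 0, "wz": 0, "fingers": 65},
    {"x": 0, "y": 0, "z": 24, "wx": 0, "wy": 0, "wz": 0, "fingers": 65},
    {"x": 0, "y": 0, "z": 24, "wx": 0, "wy": 0, "wz": 0, "fingers": 65},
  ],
)

```text
t: 2.55
tcp_pos: [0.5811, -0.3171, 0.0521]
tcp_rot: [-180.0, 0.0, 17.9]
contact_force: [0.4, -0.6, 0.8]
grip_width: 0.76
gripper_force: 0.0
```

Call:
drive_tool(
  increments=[
    {"x": 0, "y": 0, "z": 0, "wx": 0, "wy": 0, "wz": 0, "fingers": 45},
    {"x": 0, "y": 0, "z": 0, "wx": 0, "wy": 0, "wz": 0, "fingers": 40},
    {"x": 0, "y": 0, "z": 0, "wx": 0, "wy": 0, "wz": 0, "fingers": 36},
    {"x": 0, "y": 0, "z": 0, "wx": 0, "wy": 0, "wz": 0, "fingers": 30},
    {"x": 0, "y": 0, "z": 0, "wx": 0, "wy": 0, "wz": 0, "fingers": 25},
  ],
)

```text
t: 3.05
tcp_pos: [0.5816, -0.317, 0.053]
tcp_rot: [180.0, -0.0, 17.9]
contact_force: [-0.1, 1.4, 3.7]
grip_width: 0.395
gripper_force: 59.4
```

Call:
drive_tool(
  increments=[
    {"x": 0, "y": 0, "z": 0, "wx": 0, "wy": 0, "wz": 0, "fingers": 20},
    {"x": 0, "y": 0, "z": 0, "wx": 0, "wy": 0, "wz": 0, "fingers": 20},
    {"x": 0, "y": 0, "z": 0, "wx": 0, "wy": 0, "wz": 0, "fingers": 20},
  ],
)

```text
t: 3.35
tcp_pos: [0.5817, -0.317, 0.053]
tcp_rot: [180.0, -0.0, 17.9]
contact_force: [-0.5, 0.8, 5.3]
grip_width: 0.399
gripper_force: 59.6
```

Call:
drive_tool(
  increments=[
    {"x": 0, "y": 0, "z": -10, "wx": 0, "wy": 0, "wz": 0, "fingers": 20},
    {"x": 0, "y": 0, "z": -25, "wx": 0, "wy": 0, "wz": 0, "fingers": 20},
    {"x": 0, "y": 0, "z": -45, "wx": 0, "wy": 0, "wz": 0, "fingers": 20},
    {"x": 0, "y": 0, "z": -65, "wx": 0, "wy": 0, "wz": 0, "fingers": 20},
    {"x": 0, "y": 0, "z": -85, "wx": 0, "wy": 0, "wz": 0, "fingers": 20},
  ],
)

```text
t: 3.85
tcp_pos: [0.5813, -0.3174, 0.1391]
tcp_rot: [180.0, -0.0, 17.9]
contact_force: [-0.6, 0.3, -0.7]
grip_width: 0.396
gripper_force: 59.5
```

Call:
drive_tool(
  increments=[
    {"x": 0, "y": 0, "z": -15, "wx": 0, "wy": 0, "wz": 0, "fingers": 20},
    {"x": 0, "y": 0, "z": -20, "wx": 0, "wy": 0, "wz": 0, "fingers": 20},
  ],
)

```text
t: 4.05
tcp_pos: [0.5822, -0.3177, 0.1601]
tcp_rot: [179.8, -0.1, 17.9]
contact_force: [-0.3, 0.1, -0.3]
grip_width: 0.391
gripper_force: 59.5
```

```bash
python3 - <<'E'
from h import *
d=get_image("top");S=get_image("side")
print(get_obs()["grip_width"])
goal(624.5,95.5,158,17.9)
# ring centre by hull centroid, both docks
for n,m,roi in (("ring",lambda H,s,V:(H>22)&(H<38)&(s>150)&(V>150),(245,150,310,220)),("white",lambda H,s,V:(s<70)&(V>110),(360,155,415,215))):
    H,s,V=cv2.split(cv2.cvtColor(d["img"],cv2.COLOR_BGR2HSV));c=blob(m(H,s,V).astype(np.uint8)*255,roi)
    e=cv2.fitEllipse(cv2.convexHull(c));print(n,e,toz(d,e[0],.022)*1000)
cv2.imwrite("pics/c5.png",np.hstack([cv2.resize(d["img"][160:260,430:530],(400,400)),cv2.resize(S["img"][110:230,260:380],(400,400))]))
E
```

```text
0.39416144542095466
tcp [ 581.6 -317.3  158.3] [ 1.799e+02 -1.000e-01  1.790e+01] shift [ 167.8 -379.6   -0. ] turn [ 0.1 -0.1  0. ] yaw 17.9 t 4.2
ring ((277.92681884765625, 184.59722900390625), (32.98008346557617, 33.114524841308594), 25.892786026000977) [[624.78008581  95.66678673]]
white ((387.97637939453125, 184.3709259033203), (40.799949645996094, 41.70985794067383), 37.60165023803711) [[ 629.84156795 -130.781312  ]]
```

View pics/c5.png

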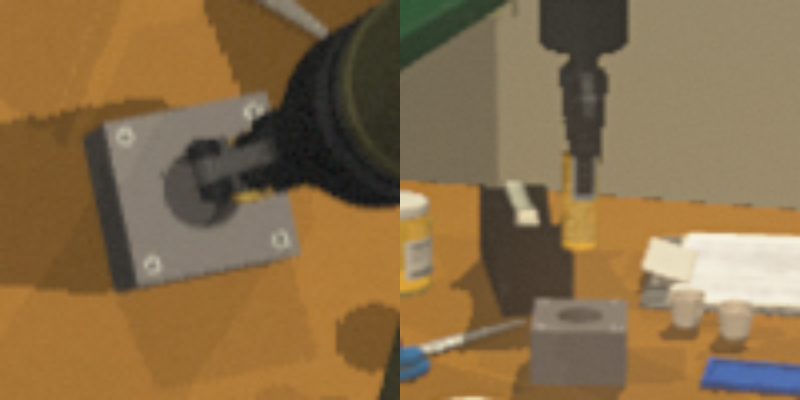

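The vial is lifted clear of the empty well and is upright in the gripper. Carrying it to the green dock (625,95.5).

Call:
drive_tool(
  increments=[
    {"x": 12, "y": -28, "z": 0, "wx": 0, "wy": 0, "wz": 0, "fingers": 20},
    {"x": 30, "y": -68, "z": 0, "wx": 0, "wy": 0, "wz": 0, "fingers": 20},
    {"x": 48, "y": -108, "z": 0, "wx": 0, "wy": 0, "wz": 0, "fingers": 20},
    {"x": 66, "y": -148, "z": 0, "wx": 0, "wy": 0, "wz": 0, "fingers": 20},
    {"x": 84, "y": -190, "z": 0, "wx": 0, "wy": 0, "wz": 0, "fingers": 20},
  ],
)

```text
t: 4.65
tcp_pos: [0.6019, -0.109, 0.1559]
tcp_rot: [-180.0, 0.1, 17.9]
contact_force: [0.7, -0.9, -1.2]
grip_width: 0.392
gripper_force: 59.6
```

Call:
drive_tool(
  increments=[
    {"x": 18, "y": -42, "z": 0, "wx": 0, "wy": 0, "wz": 0, "fingers": 20},
    {"x": 37, "y": -84, "z": 0, "wx": 0, "wy": 0, "wz": 0, "fingers": 20},
    {"x": 56, "y": -126, "z": 0, "wx": 0, "wy": 0, "wz": 0, "fingers": 20},
    {"x": 73, "y": -165, "z": 0, "wx": 0, "wy": 0, "wz": 0, "fingers": 20},
    {"x": 84, "y": -190, "z": 0, "wx": 0, "wy": 0, "wz": 0, "fingers": 20},
  ],
)

```text
t: 5.15
tcp_pos: [0.6229, 0.1009, 0.156]
tcp_rot: [-179.9, 0.1, 18.2]
contact_force: [0.2, -0.4, -0.7]
grip_width: 0.393
gripper_force: 59.6
```

Call:
drive_tool(
  increments=[
    {"x": 0, "y": 0, "z": 20, "wx": 0, "wy": 0, "wz": 0, "fingers": 20},
    {"x": 0, "y": 0, "z": 40, "wx": 0, "wy": 0, "wz": 0, "fingers": 20},
    {"x": 0, "y": 0, "z": 55, "wx": 0, "wy": 0, "wz": 0, "fingers": 20},
    {"x": 0, "y": 0, "z": 55, "wx": 0, "wy": 0, "wz": 0, "fingers": 20},
  ],
)

```text
t: 5.55
tcp_pos: [0.6218, 0.0954, 0.0987]
tcp_rot: [-179.9, 0.4, 17.9]
contact_force: [-0.0, 0.0, -0.6]
grip_width: 0.399
gripper_force: 59.6
```

```bash
python3 - <<'E'
from h import *
goal(624.5,95.5,53,17.9);print(get_obs()["grip_width"])
d=get_image("top");S=get_image("side")
cv2.imwrite("pics/c6.png",np.hstack([cv2.resize(d["img"][130:230,230:330],(400,400)),cv2.resize(S["img"][190:310,195:315],(400,400))]))
E
```

```text
tcp [621.8  95.4  98.7] [-179.9    0.4   17.9] shift [ 2.9  0.8 45.6] turn [-0.1  0.4  0. ] yaw 17.9 t 5.5
0.3991450466468114
```

View pics/c6.png

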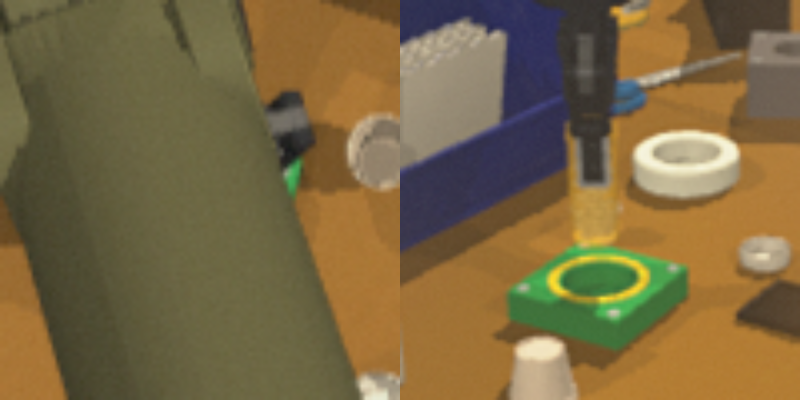

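The vial hangs over the middle of the green socket. Lowering it in two stages.

Call:
drive_tool(
  increments=[
    {"x": 2, "y": 0.5, "z": 10, "wx": 0, "wy": 0, "wz": 0, "fingers": 20},
    {"x": 2.5, "y": 0.5, "z": 20, "wx": 0, "wy": 0, "wz": 0, "fingers": 20},
    {"x": 2.5, "y": 0.5, "z": 30, "wx": 0, "wy": 0, "wz": 0, "fingers": 20},
    {"x": 2.5, "y": 0.5, "z": 38, "wx": 0, "wy": 0, "wz": 0, "fingers": 20},
    {"x": 2.5, "y": 0.5, "z": 42, "wx": 0, "wy": 0, "wz": 0, "fingers": 20},
  ],
)

```text
t: 6.15
tcp_pos: [0.6259, 0.0964, 0.0589]
tcp_rot: [-180.0, 0.1, 17.9]
contact_force: [0.1, 0.5, -0.3]
grip_width: 0.396
gripper_force: 59.6
```

Call:
drive_tool(
  increments=[
    {"x": 0, "y": 0, "z": 1, "wx": 0, "wy": 0, "wz": 0, "fingers": 20},
    {"x": 0, "y": 0, "z": 2, "wx": 0, "wy": 0, "wz": 0, "fingers": 20},
    {"x": 0, "y": 0, "z": 3, "wx": 0, "wy": 0, "wz": 0, "fingers": 20},
    {"x": 0, "y": 0, "z": 3, "wx": 0, "wy": 0, "wz": 0, "fingers": 20},
    {"x": 0, "y": 0, "z": 3, "wx": 0, "wy": 0, "wz": 0, "fingers": 20},
  ],
)

```text
t: 6.65
tcp_pos: [0.6268, 0.0965, 0.0576]
tcp_rot: [180.0, -0.0, 17.9]
contact_force: [-0.3, -0.4, 0.1]
grip_width: 0.397
gripper_force: 59.6
```

Call:
drive_tool(
  increments=[
    {"x": 0, "y": 0, "z": 2, "wx": 0, "wy": 0, "wz": 0, "fingers": 20},
    {"x": 0, "y": 0, "z": 3.5, "wx": 0, "wy": 0, "wz": 0, "fingers": 20},
    {"x": 0, "y": 0, "z": 4.5, "wx": 0, "wy": 0, "wz": 0, "fingers": 20},
    {"x": 0, "y": 0, "z": 4.5, "wx": 0, "wy": 0, "wz": 0, "fingers": 20},
    {"x": 0, "y": 0, "z": 4.5, "wx": 0, "wy": 0, "wz": 0, "fingers": 20},
  ],
)

```text
t: 7.15
tcp_pos: [0.6266, 0.0965, 0.0527]
tcp_rot: [180.0, 0.0, 17.9]
contact_force: [1.1, -0.1, -0.8]
grip_width: 0.396
gripper_force: 59.6
```

Call:
drive_tool(
  increments=[
    {"x": 0, "y": 0, "z": 0.5, "wx": 0, "wy": 0, "wz": 0, "fingers": 20},
    {"x": 0, "y": 0, "z": 1, "wx": 0, "wy": 0, "wz": 0, "fingers": 20},
    {"x": 0, "y": 0, "z": 1, "wx": 0, "wy": 0, "wz": 0, "fingers": 20},
  ],
)

```text
t: 7.45
tcp_pos: [0.6268, 0.0966, 0.052]
tcp_rot: [180.0, -0.0, 17.9]
contact_force: [-0.8, 0.2, 0.3]
grip_width: 0.393
gripper_force: 59.7
```

Not clearly touching yet; another 1 mm.

Call:
drive_tool(
  increments=[
    {"x": 0, "y": 0, "z": 0.5, "wx": 0, "wy": 0, "wz": 0, "fingers": 20},
    {"x": 0, "y": 0, "z": 1, "wx": 0, "wy": 0, "wz": 0, "fingers": 20},
    {"x": 0, "y": 0, "z": 1, "wx": 0, "wy": 0, "wz": 0, "fingers": 20},
  ],
)

```text
t: 7.75
tcp_pos: [0.6271, 0.0967, 0.0519]
tcp_rot: [180.0, -0.1, 17.9]
contact_force: [-1.9, 0.1, 6.1]
grip_width: 0.396
gripper_force: 60.0
```

Call:
drive_tool(
  increments=[
    {"x": 0, "y": 0, "z": 0.5, "wx": 0, "wy": 0, "wz": 0, "fingers": 20},
    {"x": 0, "y": 0, "z": 0.5, "wx": 0, "wy": 0, "wz": 0, "fingers": 20},
    {"x": 0, "y": 0, "z": 0.5, "wx": 0, "wy": 0, "wz": 0, "fingers": 20},
  ],
)

```text
t: 8.05
tcp_pos: [0.6273, 0.0967, 0.0519]
tcp_rot: [180.0, -0.1, 17.9]
contact_force: [-2.1, -0.4, 7.4]
grip_width: 0.398
gripper_force: 60.1
```

Seated. Release and rise.

Call:
drive_tool(
  increments=[
    {"x": 0, "y": 0, "z": 0, "wx": 0, "wy": 0, "wz": 0, "fingers": 37},
    {"x": 0, "y": 0, "z": 0, "wx": 0, "wy": 0, "wz": 0, "fingers": 42},
    {"x": 0, "y": 0, "z": 0, "wx": 0, "wy": 0, "wz": 0, "fingers": 50},
    {"x": 0, "y": 0, "z": 0, "wx": 0, "wy": 0, "wz": 0, "fingers": 60},
    {"x": 0, "y": 0, "z": 0, "wx": 0, "wy": 0, "wz": 0, "fingers": 60},
  ],
)

```text
t: 8.55
tcp_pos: [0.6265, 0.0964, 0.05]
tcp_rot: [-180.0, 0.0, 17.9]
contact_force: [0.8, 1.1, -0.1]
grip_width: 0.701
gripper_force: 0.0
```

Call:
drive_tool(
  increments=[
    {"x": 0, "y": 0, "z": -10, "wx": 0, "wy": 0, "wz": 0, "fingers": 60},
    {"x": 0, "y": 0, "z": -30, "wx": 0, "wy": 0, "wz": 0, "fingers": 60},
    {"x": 0, "y": 0, "z": -60, "wx": 0, "wy": 0, "wz": 0, "fingers": 60},
    {"x": 0, "y": 0, "z": -90, "wx": 0, "wy": 0, "wz": 0, "fingers": 60},
    {"x": 0, "y": 0, "z": -120, "wx": 0, "wy": 0, "wz": 0, "fingers": 60},
  ],
)

```text
t: 9.05
tcp_pos: [0.6267, 0.0967, 0.1723]
tcp_rot: [180.0, -0.0, 17.9]
contact_force: [0.4, -0.3, -0.0]
grip_width: 0.7
gripper_force: 0.0
```

```bash
python3 - <<'E'
from h import *
goal(573,320.5,160,17.9)
E
```

```text
tcp [626.7  96.7 172.3] [180.   -0.   17.9] shift [  17.8 -229.5   12.3] turn [ 0. -0.  0.] yaw 17.9 t 9.1
```

Call:
drive_tool(
  increments=[
    {"x": 3, "y": -40, "z": 0, "wx": 0, "wy": 0, "wz": 0, "fingers": 65},
    {"x": 7, "y": -90, "z": 0, "wx": 0, "wy": 0, "wz": 0, "fingers": 65},
    {"x": 11, "y": -138, "z": 0, "wx": 0, "wy": 0, "wz": 0, "fingers": 65},
    {"x": 15, "y": -185, "z": 0, "wx": 0, "wy": 0, "wz": 0, "fingers": 65},
    {"x": 18, "y": -229.5, "z": 0, "wx": 0, "wy": 0, "wz": 0, "fingers": 65},
  ],
)

```text
t: 9.55
tcp_pos: [0.5725, 0.3226, 0.1714]
tcp_rot: [-180.0, -0.1, 17.9]
contact_force: [0.7, 0.6, 0.6]
grip_width: 0.763
gripper_force: 0.0
```

Call:
drive_tool(
  increments=[
    {"x": 0, "y": 0, "z": 0, "wx": 0, "wy": 0, "wz": 0, "fingers": 65},
    {"x": 0, "y": 0, "z": 0, "wx": 0, "wy": 0, "wz": 0, "fingers": 65},
  ],
)

```text
t: 9.75
tcp_pos: [0.5722, 0.3224, 0.1709]
tcp_rot: [-180.0, -0.0, 18.1]
contact_force: [0.4, -1.0, 0.1]
grip_width: 0.76
gripper_force: 0.0
```

```bash
python3 - <<'E'
from h import *
goal(573,320.5,46,17.9)
d=get_image("top");S=get_image("side")
cv2.imwrite("pics/c7.png",np.hstack([cv2.resize(d["img"][140:240,130:330],(800,400))[:,:400]*0+cv2.resize(d["img"][130:250,180:300],(400,400)),cv2.resize(S["img"][190:370,150:330],(400,400))]))
E
```

```text
tcp [572.2 322.4 170.9] [-180.    -0.    18.1] shift [1.000e-01 2.100e+00 1.249e+02] turn [-0.  -0.   0.2] yaw 17.9 t 9.8
```

View pics/c7.png

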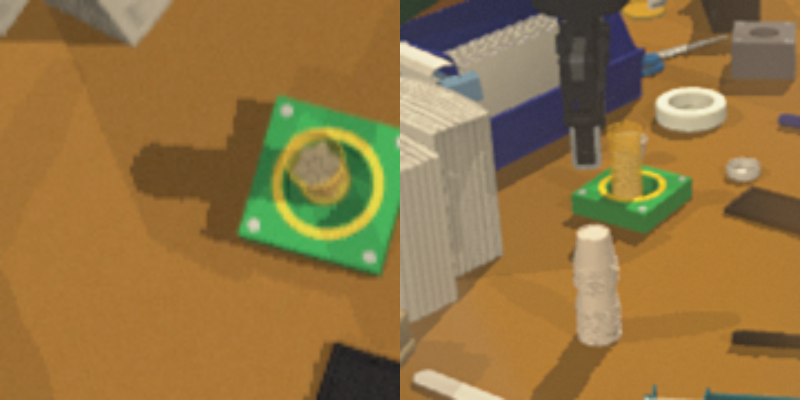

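The vial stands upright in the socket. The gripper is lined up above the cups, so I'll descend.

Call:
drive_tool(
  increments=[
    {"x": 0, "y": 2, "z": 20, "wx": 0, "wy": 0, "wz": 0, "fingers": 65},
    {"x": 0, "y": 2, "z": 45, "wx": 0, "wy": 0, "wz": 0, "fingers": 65},
    {"x": 0, "y": 2, "z": 70, "wx": 0, "wy": 0, "wz": 0, "fingers": 65},
    {"x": 0, "y": 2, "z": 90, "wx": 0, "wy": 0, "wz": 0, "fingers": 65},
    {"x": 0, "y": 2, "z": 105, "wx": 0, "wy": 0, "wz": 0, "fingers": 65},
  ],
)

```text
t: 10.35
tcp_pos: [0.5745, 0.3157, 0.0638]
tcp_rot: [179.9, 0.1, 17.7]
contact_force: [-0.5, -0.9, 0.2]
grip_width: 0.765
gripper_force: 0.0
```

Call:
drive_tool(
  increments=[
    {"x": 0, "y": 0, "z": 10, "wx": 0, "wy": 0, "wz": 0, "fingers": 65},
    {"x": 0, "y": 0, "z": 18, "wx": 0, "wy": 0, "wz": 0, "fingers": 65},
    {"x": 0, "y": 0, "z": 20, "wx": 0, "wy": 0, "wz": 0, "fingers": 65},
    {"x": 0, "y": 0, "z": 20, "wx": 0, "wy": 0, "wz": 0, "fingers": 65},
  ],
)

```text
t: 10.75
tcp_pos: [0.574, 0.3186, 0.0456]
tcp_rot: [-180.0, -0.0, 17.9]
contact_force: [-0.1, 0.1, 0.5]
grip_width: 0.759
gripper_force: 0.0
```

Call:
drive_tool(
  increments=[
    {"x": 0, "y": 0, "z": 0, "wx": 0, "wy": 0, "wz": 0, "fingers": 50},
    {"x": 0, "y": 0, "z": 0, "wx": 0, "wy": 0, "wz": 0, "fingers": 44},
    {"x": 0, "y": 0, "z": 0, "wx": 0, "wy": 0, "wz": 0, "fingers": 40},
    {"x": 0, "y": 0, "z": 0, "wx": 0, "wy": 0, "wz": 0, "fingers": 37},
    {"x": 0, "y": 0, "z": 0, "wx": 0, "wy": 0, "wz": 0, "fingers": 34},
  ],
)

```text
t: 11.25
tcp_pos: [0.5741, 0.3187, 0.0458]
tcp_rot: [-180.0, -0.1, 17.9]
contact_force: [0.3, -1.2, 2.1]
grip_width: 0.407
gripper_force: 47.2
```

Call:
drive_tool(
  increments=[
    {"x": 0, "y": 0, "z": 0, "wx": 0, "wy": 0, "wz": 0, "fingers": 30},
    {"x": 0, "y": 0, "z": 0, "wx": 0, "wy": 0, "wz": 0, "fingers": 25},
    {"x": 0, "y": 0, "z": 0, "wx": 0, "wy": 0, "wz": 0, "fingers": 20},
    {"x": 0, "y": 0, "z": 0, "wx": 0, "wy": 0, "wz": 0, "fingers": 20},
  ],
)

```text
t: 11.65
tcp_pos: [0.5741, 0.3188, 0.0457]
tcp_rot: [-180.0, -0.0, 17.9]
contact_force: [0.6, -0.1, 5.0]
grip_width: 0.403
gripper_force: 59.4
```

Call:
drive_tool(
  increments=[
    {"x": 0, "y": 0, "z": -10, "wx": 0, "wy": 0, "wz": 0, "fingers": 20},
    {"x": 0, "y": 0, "z": -35, "wx": 0, "wy": 0, "wz": 0, "fingers": 20},
    {"x": 0, "y": 0, "z": -70, "wx": 0, "wy": 0, "wz": 0, "fingers": 20},
    {"x": 0, "y": 0, "z": -110, "wx": 0, "wy": 0, "wz": 0, "fingers": 20},
    {"x": 0, "y": 0, "z": -140, "wx": 0, "wy": 0, "wz": 0, "fingers": 20},
  ],
)

```text
t: 12.15
tcp_pos: [0.5738, 0.3186, 0.1877]
tcp_rot: [-180.0, -0.1, 17.9]
contact_force: [0.4, 0.5, 0.4]
grip_width: 0.409
gripper_force: 59.7
```

```bash
python3 - <<'E'
from h import *
goal(630,-131,186,17.9);print(get_obs()["grip_width"])
E
```

```text
tcp [573.8 318.6 187.7] [-1.80e+02 -1.00e-01  1.79e+01] shift [-84.9 445.1   1.5] turn [-0.  -0.1  0. ] yaw 17.9 t 12.2
0.40937358831377807
```

Call:
drive_tool(
  increments=[
    {"x": -6, "y": 30, "z": 0, "wx": 0, "wy": 0, "wz": 0, "fingers": 20},
    {"x": -14, "y": 75, "z": 0, "wx": 0, "wy": 0, "wz": 0, "fingers": 20},
    {"x": -23, "y": 120, "z": 0, "wx": 0, "wy": 0, "wz": 0, "fingers": 20},
    {"x": -32, "y": 165, "z": 0, "wx": 0, "wy": 0, "wz": 0, "fingers": 20},
    {"x": -40, "y": 210, "z": 0, "wx": 0, "wy": 0, "wz": 0, "fingers": 20},
  ],
)

```text
t: 12.65
tcp_pos: [0.5998, 0.1044, 0.1853]
tcp_rot: [180.0, 0.1, 17.9]
contact_force: [0.6, -0.2, 0.3]
grip_width: 0.41
gripper_force: 59.8
```

Call:
drive_tool(
  increments=[
    {"x": -9, "y": 47, "z": 0, "wx": 0, "wy": 0, "wz": 0, "fingers": 20},
    {"x": -18, "y": 94, "z": 0, "wx": 0, "wy": 0, "wz": 0, "fingers": 20},
    {"x": -27, "y": 141, "z": 0, "wx": 0, "wy": 0, "wz": 0, "fingers": 20},
    {"x": -36, "y": 188, "z": 0, "wx": 0, "wy": 0, "wz": 0, "fingers": 20},
    {"x": -45, "y": 235, "z": 0, "wx": 0, "wy": 0, "wz": 0, "fingers": 20},
  ],
)

```text
t: 13.15
tcp_pos: [0.6293, -0.133, 0.1853]
tcp_rot: [-180.0, 0.0, 17.9]
contact_force: [0.2, 1.1, -0.6]
grip_width: 0.406
gripper_force: 59.8
```

Call:
drive_tool(
  increments=[
    {"x": 0, "y": 0, "z": 30, "wx": 0, "wy": 0, "wz": 0, "fingers": 20},
    {"x": 0, "y": 0, "z": 60, "wx": 0, "wy": 0, "wz": 0, "fingers": 20},
    {"x": 0, "y": 0, "z": 85, "wx": 0, "wy": 0, "wz": 0, "fingers": 20},
    {"x": 0, "y": 0, "z": 90, "wx": 0, "wy": 0, "wz": 0, "fingers": 20},
    {"x": 0, "y": 0, "z": 90, "wx": 0, "wy": 0, "wz": 0, "fingers": 20},
  ],
)

```text
t: 13.65
tcp_pos: [0.629, -0.1309, 0.0945]
tcp_rot: [-179.9, 0.1, 17.9]
contact_force: [0.1, -0.6, 0.1]
grip_width: 0.41
gripper_force: 59.8
```

```bash
python3 - <<'E'
from h import *
goal(630,-131,50,17.9);print(get_obs()["grip_width"])
S=get_image("side")
cv2.imwrite("pics/c8.png",cv2.resize(S["img"][160:280,220:340],(480,480)))
E
```

```text
tcp [ 629.  -130.9   94.5] [-1.799e+02  1.000e-01  1.790e+01] shift [ 1.   0.5 44.5] turn [-0.1  0.1  0. ] yaw 17.9 t 13.7
0.41040875640836083
```

View pics/c8.png

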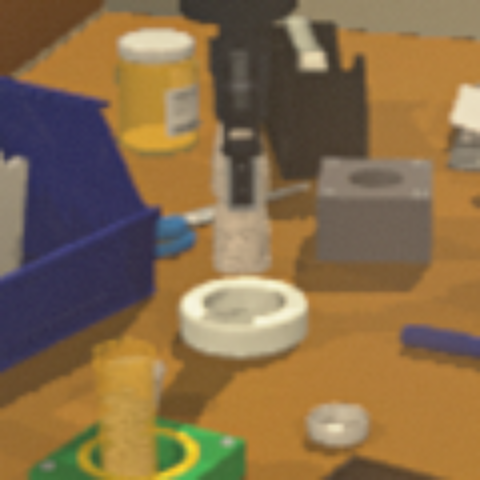

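Cups are upright over the middle of the white socket. Lowering.

Call:
drive_tool(
  increments=[
    {"x": 0.5, "y": 0.5, "z": 10, "wx": 0, "wy": 0, "wz": 0, "fingers": 20},
    {"x": 0.5, "y": 0.5, "z": 20, "wx": 0, "wy": 0, "wz": 0, "fingers": 20},
    {"x": 0.5, "y": 0.5, "z": 30, "wx": 0, "wy": 0, "wz": 0, "fingers": 20},
    {"x": 0.5, "y": 0.5, "z": 37, "wx": 0, "wy": 0, "wz": 0, "fingers": 20},
    {"x": 0.5, "y": 0.5, "z": 40, "wx": 0, "wy": 0, "wz": 0, "fingers": 20},
  ],
)

```text
t: 14.2
tcp_pos: [0.6297, -0.1313, 0.0539]
tcp_rot: [-179.9, 0.1, 17.9]
contact_force: [-0.5, -0.1, -0.0]
grip_width: 0.407
gripper_force: 59.8
```

Call:
drive_tool(
  increments=[
    {"x": 0, "y": 0, "z": 1, "wx": 0, "wy": 0, "wz": 0, "fingers": 20},
    {"x": 0, "y": 0, "z": 2, "wx": 0, "wy": 0, "wz": 0, "fingers": 20},
    {"x": 0, "y": 0, "z": 3, "wx": 0, "wy": 0, "wz": 0, "fingers": 20},
    {"x": 0, "y": 0, "z": 3, "wx": 0, "wy": 0, "wz": 0, "fingers": 20},
    {"x": 0, "y": 0, "z": 3, "wx": 0, "wy": 0, "wz": 0, "fingers": 20},
  ],
)

```text
t: 14.7
tcp_pos: [0.6306, -0.1314, 0.0525]
tcp_rot: [180.0, -0.0, 17.9]
contact_force: [0.4, 0.7, -1.1]
grip_width: 0.411
gripper_force: 59.8
```

Call:
drive_tool(
  increments=[
    {"x": 0, "y": 0, "z": 0.5, "wx": 0, "wy": 0, "wz": 0, "fingers": 20},
    {"x": 0, "y": 0, "z": 1, "wx": 0, "wy": 0, "wz": 0, "fingers": 20},
    {"x": 0, "y": 0, "z": 1, "wx": 0, "wy": 0, "wz": 0, "fingers": 20},
  ],
)

```text
t: 15.0
tcp_pos: [0.6304, -0.1314, 0.0512]
tcp_rot: [180.0, 0.0, 17.9]
contact_force: [1.0, -0.2, -0.8]
grip_width: 0.404
gripper_force: 59.8
```

Call:
drive_tool(
  increments=[
    {"x": 0, "y": 0, "z": 0.5, "wx": 0, "wy": 0, "wz": 0, "fingers": 20},
    {"x": 0, "y": 0, "z": 1, "wx": 0, "wy": 0, "wz": 0, "fingers": 20},
    {"x": 0, "y": 0, "z": 1, "wx": 0, "wy": 0, "wz": 0, "fingers": 20},
  ],
)

```text
t: 15.3
tcp_pos: [0.6304, -0.1314, 0.0502]
tcp_rot: [-180.0, 0.0, 17.9]
contact_force: [-0.1, -0.0, -1.2]
grip_width: 0.407
gripper_force: 59.8
```

Call:
drive_tool(
  increments=[
    {"x": 0, "y": 0, "z": 0.5, "wx": 0, "wy": 0, "wz": 0, "fingers": 20},
    {"x": 0, "y": 0, "z": 0.5, "wx": 0, "wy": 0, "wz": 0, "fingers": 20},
    {"x": 0, "y": 0, "z": 0.5, "wx": 0, "wy": 0, "wz": 0, "fingers": 20},
  ],
)

```text
t: 15.6
tcp_pos: [0.6305, -0.1314, 0.0498]
tcp_rot: [180.0, 0.0, 17.9]
contact_force: [-0.0, -0.3, -0.2]
grip_width: 0.402
gripper_force: 59.8
```

Call:
drive_tool(
  increments=[
    {"x": 0, "y": 0, "z": 0.5, "wx": 0, "wy": 0, "wz": 0, "fingers": 20},
    {"x": 0, "y": 0, "z": 0.5, "wx": 0, "wy": 0, "wz": 0, "fingers": 20},
    {"x": 0, "y": 0, "z": 0.5, "wx": 0, "wy": 0, "wz": 0, "fingers": 20},
  ],
)

```text
t: 15.9
tcp_pos: [0.6306, -0.1313, 0.0497]
tcp_rot: [180.0, -0.0, 17.9]
contact_force: [-2.0, 0.7, 4.4]
grip_width: 0.405
gripper_force: 59.8
```

Call:
drive_tool(
  increments=[
    {"x": 0, "y": 0, "z": 0, "wx": 0, "wy": 0, "wz": 0, "fingers": 38},
    {"x": 0, "y": 0, "z": 0, "wx": 0, "wy": 0, "wz": 0, "fingers": 44},
    {"x": 0, "y": 0, "z": 0, "wx": 0, "wy": 0, "wz": 0, "fingers": 52},
    {"x": 0, "y": 0, "z": 0, "wx": 0, "wy": 0, "wz": 0, "fingers": 62},
    {"x": 0, "y": 0, "z": 0, "wx": 0, "wy": 0, "wz": 0, "fingers": 62},
  ],
)

```text
t: 16.4
tcp_pos: [0.6305, -0.1314, 0.0492]
tcp_rot: [-180.0, 0.0, 17.9]
contact_force: [-0.4, -0.9, 0.5]
grip_width: 0.723
gripper_force: 0.0
```

Call:
drive_tool(
  increments=[
    {"x": 0, "y": 0, "z": -10, "wx": 0, "wy": 0, "wz": 0, "fingers": 62},
    {"x": 0, "y": 0, "z": -30, "wx": 0, "wy": 0, "wz": 0, "fingers": 62},
    {"x": 0, "y": 0, "z": -60, "wx": 0, "wy": 0, "wz": 0, "fingers": 62},
    {"x": 0, "y": 0, "z": -100, "wx": 0, "wy": 0, "wz": 0, "fingers": 62},
    {"x": 0, "y": 0, "z": -120, "wx": 0, "wy": 0, "wz": 0, "fingers": 62},
  ],
)

```text
t: 16.9
tcp_pos: [0.6322, -0.1314, 0.1741]
tcp_rot: [179.8, -0.3, 17.9]
contact_force: [0.6, 0.2, -0.6]
grip_width: 0.726
gripper_force: 0.0
```

```bash
python3 - <<'E'
from h import *
goal(454,-127,170,-8.4)
E
```

```text
tcp [ 632.2 -131.4  174.1] [179.8  -0.3  17.9] shift [-168.2  -59.1    3.1] turn [ 0.1 -0.3 26.3] yaw -8.4 t 16.9
```

Call:
drive_tool(
  increments=[
    {"x": -30, "y": -10, "z": 0, "wx": 0, "wy": 0, "wz": 6, "fingers": 50},
    {"x": -75, "y": -26, "z": 0, "wx": 0, "wy": 0, "wz": 13, "fingers": 50},
    {"x": -115, "y": -40, "z": 0, "wx": 0, "wy": 0, "wz": 20, "fingers": 50},
    {"x": -150, "y": -53, "z": 0, "wx": 0, "wy": 0, "wz": 26.3, "fingers": 50},
    {"x": -168, "y": -59, "z": 0, "wx": 0, "wy": 0, "wz": 26.3, "fingers": 50},
  ],
)

```text
t: 17.4
tcp_pos: [0.4498, -0.127, 0.17]
tcp_rot: [179.9, 0.0, -8.6]
contact_force: [0.4, 0.4, 0.8]
grip_width: 0.584
gripper_force: 0.0
```

Call:
drive_tool(
  increments=[
    {"x": 0, "y": 0, "z": 30, "wx": 0, "wy": 0, "wz": 0, "fingers": 50},
    {"x": 0, "y": 0, "z": 65, "wx": 0, "wy": 0, "wz": 0, "fingers": 50},
    {"x": 0, "y": 0, "z": 95, "wx": 0, "wy": 0, "wz": 0, "fingers": 50},
    {"x": 0, "y": 0, "z": 110, "wx": 0, "wy": 0, "wz": 0, "fingers": 50},
    {"x": 0, "y": 0, "z": 110, "wx": 0, "wy": 0, "wz": 0, "fingers": 50},
  ],
)

```text
t: 17.9
tcp_pos: [0.4508, -0.1263, 0.0578]
tcp_rot: [-180.0, 0.2, -8.4]
contact_force: [0.7, 0.4, -0.1]
grip_width: 0.585
gripper_force: 0.0
```

```bash
python3 - <<'E'
from h import *
goal(454,-127,3,-8.4)
d=get_image("top");S=get_image("side")
cv2.imwrite("pics/c9.png",np.hstack([cv2.resize(d["img"][200:320,320:440],(400,400)),cv2.resize(S["img"][170:290,270:390],(400,400))]))
E
```

```text
tcp [ 450.8 -126.3   57.8] [-180.     0.2   -8.4] shift [ 3.4  0.2 54.8] turn [-0.   0.2  0. ] yaw -8.4 t 17.9
```

View pics/c9.png

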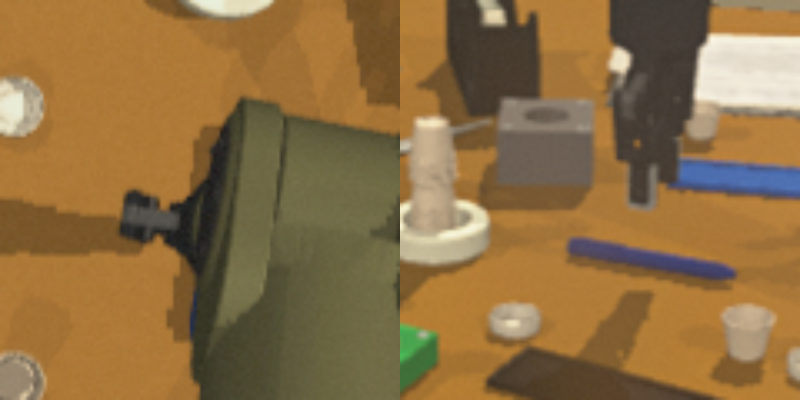

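Cups stand in the white dock and the gripper is over the blue marker's middle. Descending.

Call:
drive_tool(
  increments=[
    {"x": 3, "y": 0, "z": 12, "wx": 0, "wy": 0, "wz": 0, "fingers": 50},
    {"x": 3, "y": 0, "z": 26, "wx": 0, "wy": 0, "wz": 0, "fingers": 50},
    {"x": 3, "y": 0, "z": 38, "wx": 0, "wy": 0, "wz": 0, "fingers": 50},
    {"x": 3, "y": 0, "z": 46, "wx": 0, "wy": 0, "wz": 0, "fingers": 50},
    {"x": 3, "y": 0, "z": 48, "wx": 0, "wy": 0, "wz": 0, "fingers": 50},
  ],
)

```text
t: 18.5
tcp_pos: [0.4549, -0.1272, 0.0104]
tcp_rot: [-180.0, 0.1, -8.4]
contact_force: [-0.7, 0.5, -0.4]
grip_width: 0.586
gripper_force: 0.0
```

Call:
drive_tool(
  increments=[
    {"x": 0, "y": 0, "z": 2, "wx": 0, "wy": 0, "wz": 0, "fingers": 50},
    {"x": 0, "y": 0, "z": 3, "wx": 0, "wy": 0, "wz": 0, "fingers": 50},
    {"x": 0, "y": 0, "z": 3, "wx": 0, "wy": 0, "wz": 0, "fingers": 50},
  ],
)

```text
t: 18.8
tcp_pos: [0.4557, -0.1275, 0.0086]
tcp_rot: [180.0, -0.0, -8.4]
contact_force: [-0.2, 0.3, -0.4]
grip_width: 0.583
gripper_force: 0.0
```

Call:
drive_tool(
  increments=[
    {"x": 0, "y": 0, "z": 3, "wx": 0, "wy": 0, "wz": 0, "fingers": 45},
    {"x": 0, "y": 0, "z": 5, "wx": 0, "wy": 0, "wz": 0, "fingers": 38},
    {"x": 0, "y": 0, "z": 5.5, "wx": 0, "wy": 0, "wz": 0, "fingers": 30},
    {"x": 0, "y": 0, "z": 5.5, "wx": 0, "wy": 0, "wz": 0, "fingers": 24},
    {"x": 0, "y": 0, "z": 5.5, "wx": 0, "wy": 0, "wz": 0, "fingers": 19},
  ],
)

```text
t: 19.3
tcp_pos: [0.4555, -0.1274, 0.0028]
tcp_rot: [180.0, -0.0, -8.4]
contact_force: [-0.1, 0.3, -0.6]
grip_width: 0.223
gripper_force: 0.0
```

Call:
drive_tool(
  increments=[
    {"x": 0, "y": 0, "z": 0, "wx": 0, "wy": 0, "wz": 0, "fingers": 15},
    {"x": 0, "y": 0, "z": 0, "wx": 0, "wy": 0, "wz": 0, "fingers": 11},
    {"x": 0, "y": 0, "z": 0, "wx": 0, "wy": 0, "wz": 0, "fingers": 6},
    {"x": 0, "y": 0, "z": 0, "wx": 0, "wy": 0, "wz": 0, "fingers": 2},
    {"x": 0, "y": 0, "z": 0, "wx": 0, "wy": 0, "wz": 0, "fingers": 2},
  ],
)

```text
t: 19.8
tcp_pos: [0.4557, -0.1275, 0.0031]
tcp_rot: [180.0, -0.0, -8.4]
contact_force: [-0.9, 0.3, 4.0]
grip_width: 0.146
gripper_force: 59.6
```

Call:
drive_tool(
  increments=[
    {"x": 0, "y": 0, "z": -5, "wx": 0, "wy": 0, "wz": 0, "fingers": 2},
    {"x": 0, "y": 0, "z": -20, "wx": 0, "wy": 0, "wz": 0, "fingers": 2},
    {"x": 0, "y": 0, "z": -45, "wx": 0, "wy": 0, "wz": 0, "fingers": 2},
    {"x": 0, "y": 0, "z": -75, "wx": 0, "wy": 0, "wz": 0, "fingers": 2},
    {"x": 0, "y": 0, "z": -90, "wx": 0, "wy": 0, "wz": 0, "fingers": 2},
  ],
)

```text
t: 20.3
tcp_pos: [0.4565, -0.1276, 0.0951]
tcp_rot: [180.0, -0.2, -8.4]
contact_force: [-0.0, 0.4, -0.4]
grip_width: 0.144
gripper_force: 59.0
```

```bash
python3 - <<'E'
from h import *
goal(387,-324,95,2);print(get_obs()["grip_width"])
S=get_image("side")
cv2.imwrite("pics/c10.png",cv2.resize(S["img"][150:270,290:450],(640,480)))
E
```

```text
tcp [ 456.5 -127.6   95.1] [180.   -0.2  -8.4] shift [-4.020e+01  2.044e+02  1.000e-01] turn [  0.1  -0.2 -10.4] yaw 2.0 t 20.3
0.14394977208017565
```

View pics/c10.png

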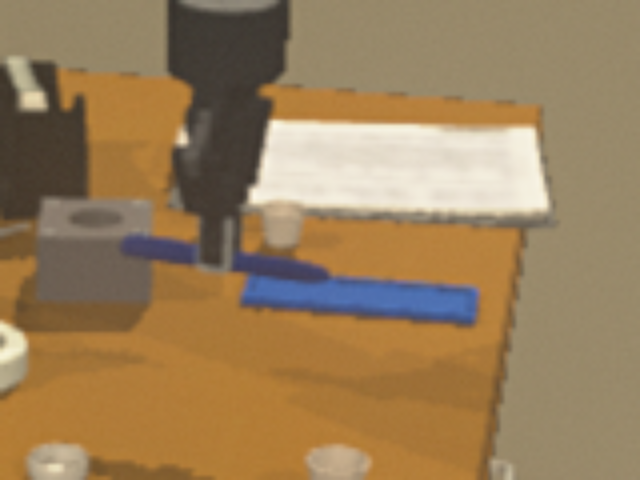

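Marker is held level. Carrying it over the blue tray.

Call:
drive_tool(
  increments=[
    {"x": -6, "y": 30, "z": 0, "wx": 0, "wy": 0, "wz": -2, "fingers": 2},
    {"x": -14, "y": 75, "z": 0, "wx": 0, "wy": 0, "wz": -5, "fingers": 2},
    {"x": -22, "y": 120, "z": 0, "wx": 0, "wy": 0, "wz": -8, "fingers": 2},
    {"x": -31, "y": 165, "z": 0, "wx": 0, "wy": 0, "wz": -10.4, "fingers": 2},
    {"x": -38, "y": 204.5, "z": 0, "wx": 0, "wy": 0, "wz": -10.4, "fingers": 2},
  ],
)

```text
t: 20.85
tcp_pos: [0.3864, -0.3261, 0.0921]
tcp_rot: [180.0, 0.1, 2.0]
contact_force: [0.0, 0.1, 1.1]
grip_width: 0.145
gripper_force: 59.0
```

Call:
drive_tool(
  increments=[
    {"x": 0, "y": 0, "z": 15, "wx": 0, "wy": 0, "wz": 0, "fingers": 2},
    {"x": 0, "y": 0, "z": 35, "wx": 0, "wy": 0, "wz": 0, "fingers": 2},
    {"x": 0, "y": 0, "z": 50, "wx": 0, "wy": 0, "wz": 0, "fingers": 2},
    {"x": 0, "y": 0, "z": 55, "wx": 0, "wy": 0, "wz": 0, "fingers": 2},
    {"x": 0, "y": 0, "z": 55, "wx": 0, "wy": 0, "wz": 0, "fingers": 2},
  ],
)

```text
t: 21.35
tcp_pos: [0.3873, -0.3235, 0.0367]
tcp_rot: [-179.9, 0.1, 2.0]
contact_force: [0.0, -0.6, -0.1]
grip_width: 0.146
gripper_force: 59.0
```

```bash
python3 - <<'E'
from h import *
goal(389,-324,7,2);print(get_obs()["grip_width"])
d=get_image("top");S=get_image("side")
cv2.imwrite("pics/c11.png",np.hstack([cv2.resize(d["img"][240:360,420:540],(400,400)),cv2.resize(S["img"][150:270,320:440],(400,400))]))
E
```

```text
tcp [ 387.3 -323.5   36.7] [-1.799e+02  1.000e-01  2.000e+00] shift [ 1.7  0.6 29.7] turn [-0.1  0.1  0. ] yaw 2.0 t 21.4
0.14603659681828635
```

View pics/c11.png

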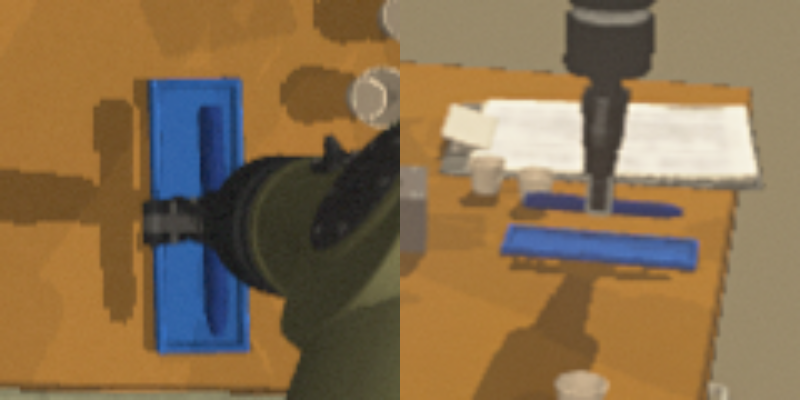

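Allowing for height, the marker lies along the tray's centre line. Lowering.

Call:
drive_tool(
  increments=[
    {"x": 1, "y": 0.5, "z": 8, "wx": 0, "wy": 0, "wz": 0, "fingers": 2},
    {"x": 1, "y": 0.5, "z": 16, "wx": 0, "wy": 0, "wz": 0, "fingers": 2},
    {"x": 1, "y": 0.5, "z": 22, "wx": 0, "wy": 0, "wz": 0, "fingers": 2},
    {"x": 1, "y": 0.5, "z": 24, "wx": 0, "wy": 0, "wz": 0, "fingers": 2},
    {"x": 1, "y": 0.5, "z": 24, "wx": 0, "wy": 0, "wz": 0, "fingers": 2},
  ],
)

```text
t: 21.95
tcp_pos: [0.3888, -0.3243, 0.0133]
tcp_rot: [-180.0, 0.0, 2.0]
contact_force: [0.2, -0.0, 0.3]
grip_width: 0.147
gripper_force: 59.0
```

Call:
drive_tool(
  increments=[
    {"x": 0, "y": 0, "z": 1, "wx": 0, "wy": 0, "wz": 0, "fingers": 2},
    {"x": 0, "y": 0, "z": 2, "wx": 0, "wy": 0, "wz": 0, "fingers": 2},
    {"x": 0, "y": 0, "z": 3, "wx": 0, "wy": 0, "wz": 0, "fingers": 2},
    {"x": 0, "y": 0, "z": 3, "wx": 0, "wy": 0, "wz": 0, "fingers": 2},
  ],
)

```text
t: 22.35
tcp_pos: [0.3891, -0.3246, 0.0108]
tcp_rot: [180.0, 0.0, 2.0]
contact_force: [0.2, 0.6, -0.4]
grip_width: 0.148
gripper_force: 59.0
```

Call:
drive_tool(
  increments=[
    {"x": 0, "y": 0, "z": 1, "wx": 0, "wy": 0, "wz": 0, "fingers": 2},
    {"x": 0, "y": 0, "z": 2, "wx": 0, "wy": 0, "wz": 0, "fingers": 2},
    {"x": 0, "y": 0, "z": 3, "wx": 0, "wy": 0, "wz": 0, "fingers": 2},
    {"x": 0, "y": 0, "z": 3, "wx": 0, "wy": 0, "wz": 0, "fingers": 2},
  ],
)

```text
t: 22.75
tcp_pos: [0.3889, -0.3245, 0.0076]
tcp_rot: [-180.0, 0.0, 2.0]
contact_force: [0.2, -0.1, -0.4]
grip_width: 0.151
gripper_force: 59.0
```

Call:
drive_tool(
  increments=[
    {"x": 0, "y": 0, "z": 0.5, "wx": 0, "wy": 0, "wz": 0, "fingers": 2},
    {"x": 0, "y": 0, "z": 0.7, "wx": 0, "wy": 0, "wz": 0, "fingers": 2},
    {"x": 0, "y": 0, "z": 0.7, "wx": 0, "wy": 0, "wz": 0, "fingers": 2},
  ],
)

```text
t: 23.05
tcp_pos: [0.3891, -0.3246, 0.0071]
tcp_rot: [180.0, 0.0, 2.0]
contact_force: [-0.4, 0.2, 0.2]
grip_width: 0.149
gripper_force: 59.0
```

Call:
drive_tool(
  increments=[
    {"x": 0, "y": 0, "z": 0.5, "wx": 0, "wy": 0, "wz": 0, "fingers": 2},
    {"x": 0, "y": 0, "z": 0.7, "wx": 0, "wy": 0, "wz": 0, "fingers": 2},
    {"x": 0, "y": 0, "z": 0.7, "wx": 0, "wy": 0, "wz": 0, "fingers": 2},
  ],
)

```text
t: 23.35
tcp_pos: [0.3891, -0.3247, 0.0071]
tcp_rot: [180.0, 0.0, 2.0]
contact_force: [-2.1, 1.3, 5.7]
grip_width: 0.148
gripper_force: 59.7
```

Call:
drive_tool(
  increments=[
    {"x": 0, "y": 0, "z": 0.3, "wx": 0, "wy": 0, "wz": 0, "fingers": 2},
    {"x": 0, "y": 0, "z": 0.3, "wx": 0, "wy": 0, "wz": 0, "fingers": 2},
  ],
)

```text
t: 23.55
tcp_pos: [0.3891, -0.3247, 0.007]
tcp_rot: [180.0, 0.0, 2.0]
contact_force: [-2.7, 2.2, 8.2]
grip_width: 0.15
gripper_force: 60.0
```

Call:
drive_tool(
  increments=[
    {"x": 0, "y": 0, "z": 0, "wx": 0, "wy": 0, "wz": 0, "fingers": 17},
    {"x": 0, "y": 0, "z": 0, "wx": 0, "wy": 0, "wz": 0, "fingers": 20},
    {"x": 0, "y": 0, "z": 0, "wx": 0, "wy": 0, "wz": 0, "fingers": 20},
    {"x": 0, "y": 0, "z": -1, "wx": 0, "wy": 0, "wz": 0, "fingers": 24},
    {"x": 0, "y": 0, "z": -4, "wx": 0, "wy": 0, "wz": 0, "fingers": 28},
  ],
)

```text
t: 24.05
tcp_pos: [0.3888, -0.3244, 0.0099]
tcp_rot: [-180.0, 0.0, 2.0]
contact_force: [1.0, 0.1, 0.4]
grip_width: 0.325
gripper_force: 0.0
```

Call:
drive_tool(
  increments=[
    {"x": 0, "y": 0, "z": -10, "wx": 0, "wy": 0, "wz": 0, "fingers": 40},
    {"x": 0, "y": 0, "z": -30, "wx": 0, "wy": 0, "wz": 0, "fingers": 50},
    {"x": 0, "y": 0, "z": -70, "wx": 0, "wy": 0, "wz": 0, "fingers": 50},
    {"x": 0, "y": 0, "z": -110, "wx": 0, "wy": 0, "wz": 0, "fingers": 50},
    {"x": 0, "y": 0, "z": -155, "wx": 0, "wy": 0, "wz": 0, "fingers": 50},
  ],
)

```text
t: 24.55
tcp_pos: [0.3886, -0.3242, 0.167]
tcp_rot: [-180.0, 0.0, 2.0]
contact_force: [-0.8, -0.6, -0.3]
grip_width: 0.582
gripper_force: 0.0
```

```bash
python3 - <<'E'
from h import *
goal(440,0,166,2)
goal(393,299,166,7.6)
E
```

```text
tcp [ 388.6 -324.2  167. ] [-180.    0.    2.] shift [  62.9 -322.1    1. ] turn [-0.  0.  0.] yaw 2.0 t 24.6
tcp [ 388.6 -324.2  167. ] [-180.    0.    2.] shift [  26.5 -622.6    1.2] turn [-0.   0.  -5.6] yaw 7.6 t 24.6
```

Call:
drive_tool(
  increments=[
    {"x": 12, "y": -30, "z": 0, "wx": 0, "wy": 0, "wz": 0, "fingers": 50},
    {"x": 28, "y": -74, "z": 0, "wx": 0, "wy": 0, "wz": 0, "fingers": 50},
    {"x": 45, "y": -118, "z": 0, "wx": 0, "wy": 0, "wz": 0, "fingers": 50},
    {"x": 61, "y": -160, "z": 0, "wx": 0, "wy": 0, "wz": 0, "fingers": 50},
    {"x": 78, "y": -204, "z": 0, "wx": 0, "wy": 0, "wz": 0, "fingers": 50},
  ],
)

```text
t: 25.05
tcp_pos: [0.4602, -0.1166, 0.1662]
tcp_rot: [179.9, -0.1, 2.0]
contact_force: [1.2, -0.8, 0.2]
grip_width: 0.585
gripper_force: 0.0
```

Call:
drive_tool(
  increments=[
    {"x": 16, "y": -42, "z": 0, "wx": 0, "wy": 0, "wz": 0, "fingers": 50},
    {"x": 32, "y": -84, "z": 0, "wx": 0, "wy": 0, "wz": 0, "fingers": 50},
    {"x": 45, "y": -118, "z": 0, "wx": 0, "wy": 0, "wz": 0, "fingers": 50},
    {"x": 40, "y": -160, "z": 0, "wx": 0, "wy": 0, "wz": -1, "fingers": 50},
    {"x": 28, "y": -200, "z": 0, "wx": 0, "wy": 0, "wz": -2, "fingers": 50},
  ],
)

```text
t: 25.55
tcp_pos: [0.4812, 0.0849, 0.166]
tcp_rot: [-180.0, -0.1, 4.1]
contact_force: [1.6, 0.9, -0.1]
grip_width: 0.583
gripper_force: 0.0
```

Call:
drive_tool(
  increments=[
    {"x": -14, "y": -42, "z": 0, "wx": 0, "wy": 0, "wz": -1, "fingers": 50},
    {"x": -28, "y": -84, "z": 0, "wx": 0, "wy": 0, "wz": -2, "fingers": 50},
    {"x": -44, "y": -126, "z": 0, "wx": 0, "wy": 0, "wz": -3.6, "fingers": 50},
    {"x": -58, "y": -168, "z": 0, "wx": 0, "wy": 0, "wz": -3.6, "fingers": 50},
    {"x": -72, "y": -205, "z": 0, "wx": 0, "wy": 0, "wz": -3.6, "fingers": 50},
  ],
)

```text
t: 26.05
tcp_pos: [0.3936, 0.2843, 0.1661]
tcp_rot: [180.0, -0.1, 7.7]
contact_force: [-0.1, -0.0, -1.1]
grip_width: 0.586
gripper_force: 0.0
```

```bash
python3 - <<'E'
from h import *
goal(393,299,60,7.6)
E
```

```text
tcp [393.6 284.3 166.1] [ 1.8e+02 -1.0e-01  7.7e+00] shift [  1.2 -14.6 106.1] turn [ 0.  -0.1  0.1] yaw 7.6 t 26.1
```

Call:
drive_tool(
  increments=[
    {"x": 1, "y": -12, "z": 25, "wx": 0, "wy": 0, "wz": 0, "fingers": 50},
    {"x": 1, "y": -14.5, "z": 55, "wx": 0, "wy": 0, "wz": 0, "fingers": 50},
    {"x": 1, "y": -14.5, "z": 85, "wx": 0, "wy": 0, "wz": 0, "fingers": 50},
    {"x": 1, "y": -14.5, "z": 106, "wx": 0, "wy": 0, "wz": 0, "fingers": 50},
    {"x": 1, "y": -14.5, "z": 106, "wx": 0, "wy": 0, "wz": 0, "fingers": 50},
  ],
)

```text
t: 26.55
tcp_pos: [0.3917, 0.2954, 0.057]
tcp_rot: [179.9, 0.3, 7.6]
contact_force: [-1.0, -0.3, -0.3]
grip_width: 0.582
gripper_force: 0.0
```

```bash
python3 - <<'E'
from h import *
goal(393,299,3,7.6)
d=get_image("top");S=get_image("side")
cv2.imwrite("pics/c12.png",np.hstack([cv2.resize(d["img"][230:350,420:540],(400,400)),cv2.resize(S["img"][240:400,260:420],(400,400))]))
E
```

```text
tcp [391.7 295.4  57. ] [179.9   0.3   7.6] shift [ 2.  -3.5 54. ] turn [0.1 0.3 0. ] yaw 7.6 t 26.6
```

View pics/c12.png

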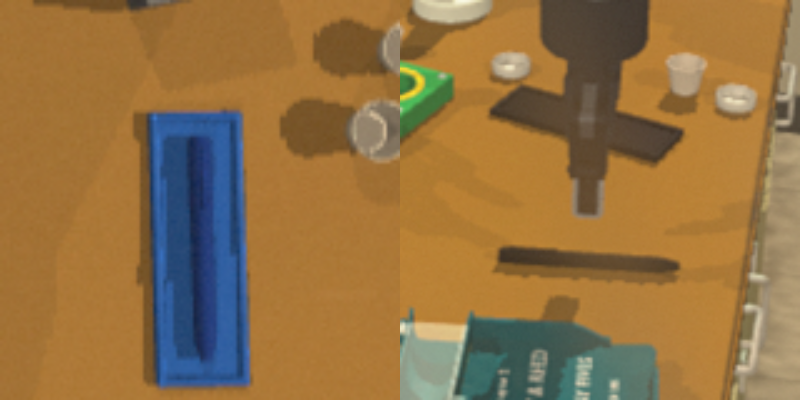

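The blue marker lies inside its tray, centred, and the gripper is over the middle of the black marker. My picture allowance is now used, so from here I'll check with numbers.

Call:
drive_tool(
  increments=[
    {"x": 1, "y": -2, "z": 12, "wx": 0, "wy": 0, "wz": 0, "fingers": 50},
    {"x": 1, "y": -2, "z": 26, "wx": 0, "wy": 0, "wz": 0, "fingers": 50},
    {"x": 1, "y": -2, "z": 38, "wx": 0, "wy": 0, "wz": 0, "fingers": 50},
    {"x": 1, "y": -2, "z": 46, "wx": 0, "wy": 0, "wz": 0, "fingers": 50},
    {"x": 1, "y": -2, "z": 46, "wx": 0, "wy": 0, "wz": 0, "fingers": 50},
  ],
)

```text
t: 27.15
tcp_pos: [0.3933, 0.2982, 0.0115]
tcp_rot: [179.9, 0.2, 7.6]
contact_force: [0.5, 0.1, 0.3]
grip_width: 0.583
gripper_force: 0.0
```

Call:
drive_tool(
  increments=[
    {"x": 0, "y": 0, "z": 0, "wx": 0, "wy": 0, "wz": 0, "fingers": 50},
    {"x": 0, "y": 0, "z": 0, "wx": 0, "wy": 0, "wz": 0, "fingers": 50},
  ],
)

```text
t: 27.35
tcp_pos: [0.3946, 0.2993, 0.0134]
tcp_rot: [-180.0, -0.0, 7.6]
contact_force: [0.2, 0.2, -0.2]
grip_width: 0.585
gripper_force: 0.0
```

Down 10 mm, then close and lift.

Call:
drive_tool(
  increments=[
    {"x": 0, "y": 0, "z": 5, "wx": 0, "wy": 0, "wz": 0, "fingers": 45},
    {"x": 0, "y": 0, "z": 9, "wx": 0, "wy": 0, "wz": 0, "fingers": 38},
    {"x": 0, "y": 0, "z": 10.5, "wx": 0, "wy": 0, "wz": 0, "fingers": 30},
    {"x": 0, "y": 0, "z": 10.5, "wx": 0, "wy": 0, "wz": 0, "fingers": 24},
    {"x": 0, "y": 0, "z": 10.5, "wx": 0, "wy": 0, "wz": 0, "fingers": 18},
  ],
)

```text
t: 27.85
tcp_pos: [0.3943, 0.2989, 0.0025]
tcp_rot: [180.0, 0.0, 7.6]
contact_force: [0.5, -0.2, 0.4]
grip_width: 0.208
gripper_force: 0.0
```

Call:
drive_tool(
  increments=[
    {"x": 0, "y": 0, "z": 0, "wx": 0, "wy": 0, "wz": 0, "fingers": 14},
    {"x": 0, "y": 0, "z": 0, "wx": 0, "wy": 0, "wz": 0, "fingers": 10},
    {"x": 0, "y": 0, "z": 0, "wx": 0, "wy": 0, "wz": 0, "fingers": 5},
    {"x": 0, "y": 0, "z": 0, "wx": 0, "wy": 0, "wz": 0, "fingers": 1},
    {"x": 0, "y": 0, "z": 0, "wx": 0, "wy": 0, "wz": 0, "fingers": 1},
  ],
)

```text
t: 28.35
tcp_pos: [0.3946, 0.2992, 0.0029]
tcp_rot: [-180.0, -0.0, 7.6]
contact_force: [-0.5, 0.1, 4.1]
grip_width: 0.12
gripper_force: 59.6
```

Call:
drive_tool(
  increments=[
    {"x": 0, "y": 0, "z": -5, "wx": 0, "wy": 0, "wz": 0, "fingers": 1},
    {"x": 0, "y": 0, "z": -20, "wx": 0, "wy": 0, "wz": 0, "fingers": 1},
    {"x": 0, "y": 0, "z": -45, "wx": 0, "wy": 0, "wz": 0, "fingers": 1},
    {"x": 0, "y": 0, "z": -75, "wx": 0, "wy": 0, "wz": 0, "fingers": 1},
    {"x": 0, "y": 0, "z": -90, "wx": 0, "wy": 0, "wz": 0, "fingers": 1},
  ],
)

```text
t: 28.85
tcp_pos: [0.3954, 0.2999, 0.0956]
tcp_rot: [-179.9, -0.2, 7.6]
contact_force: [0.8, 0.2, -0.6]
grip_width: 0.122
gripper_force: 59.0
```

```bash
python3 - <<'E'
from h import *
# refine tray by its corners: blackness hull
d=get_image("top");V=cv2.cvtColor(d["img"],cv2.COLOR_BGR2HSV)[...,2]
c=blob((V<60).astype(np.uint8)*255,(250,225,312,325));print("tray",rect(d,c,.007))
goal(440,87,94,-16.7);o=get_obs();print(o["grip_width"],o["gripper_force"])
# marker near its old place? side view dark pixels where it lay
S=get_image("side");p=proj(S,[[.393+.055*s,.299+.007*s,.006] for s in(-1,1)]).astype(int);print(p,[S["img"][y,x] for x,y in p])
E
```

```text
tray (439,87) size 168x56 long-axis angle -16.8
tcp [396.3 300.5  96.9] [-179.9   -0.4    7.6] shift [ 14.9 217.5   2.7] turn [-0.2 -0.3 24.3] yaw -16.7 t 28.9
0.12296363418800334 59.040069580078125
[[364 345]
 [305 341]] [array([ 56, 128, 184], dtype=uint8), array([ 54, 130, 185], dtype=uint8)]
```

Held (12 % opening, old spot bare). Carrying it to the black tray.

Call:
drive_tool(
  increments=[
    {"x": 2, "y": 30, "z": 0, "wx": 0, "wy": 0, "wz": 5, "fingers": 1},
    {"x": 5, "y": 75, "z": 0, "wx": 0, "wy": 0, "wz": 11, "fingers": 1},
    {"x": 8, "y": 120, "z": 0, "wx": 0, "wy": 0, "wz": 18, "fingers": 1},
    {"x": 12, "y": 167, "z": 0, "wx": 0, "wy": 0, "wz": 24.3, "fingers": 1},
    {"x": 15, "y": 212, "z": 0, "wx": 0, "wy": 0, "wz": 24.3, "fingers": 1},
  ],
)

```text
t: 29.45
tcp_pos: [0.4366, 0.0884, 0.0915]
tcp_rot: [179.9, 0.1, -16.8]
contact_force: [0.7, -0.5, -0.3]
grip_width: 0.122
gripper_force: 59.1
```

Call:
drive_tool(
  increments=[
    {"x": 0, "y": 0, "z": 15, "wx": 0, "wy": 0, "wz": 0, "fingers": 1},
    {"x": 0, "y": 0, "z": 35, "wx": 0, "wy": 0, "wz": 0, "fingers": 1},
    {"x": 0, "y": 0, "z": 50, "wx": 0, "wy": 0, "wz": 0, "fingers": 1},
    {"x": 0, "y": 0, "z": 55, "wx": 0, "wy": 0, "wz": 0, "fingers": 1},
    {"x": 0, "y": 0, "z": 55, "wx": 0, "wy": 0, "wz": 0, "fingers": 1},
  ],
)

```text
t: 29.95
tcp_pos: [0.436, 0.0907, 0.0363]
tcp_rot: [179.9, 0.2, -16.7]
contact_force: [-0.6, -1.1, -0.9]
grip_width: 0.122
gripper_force: 59.1
```

Call:
drive_tool(
  increments=[
    {"x": 0, "y": 0, "z": 0, "wx": 0, "wy": 0, "wz": 0, "fingers": 1},
    {"x": 0, "y": 0, "z": 0, "wx": 0, "wy": 0, "wz": 0, "fingers": 1},
  ],
)

```text
t: 30.15
tcp_pos: [0.4379, 0.091, 0.0382]
tcp_rot: [-180.0, -0.1, -16.7]
contact_force: [0.3, 0.5, 0.5]
grip_width: 0.123
gripper_force: 59.1
```

```bash
python3 - <<'E'
from h import *
goal(440,87,7,-16.7)
E
```

```text
tcp [437.9  91.   38.2] [-1.80e+02 -1.00e-01 -1.67e+01] shift [ 3.1  3.2 31.2] turn [-0.  -0.1  0. ] yaw -16.7 t 30.1
```

Call:
drive_tool(
  increments=[
    {"x": 3, "y": 3, "z": 6, "wx": 0, "wy": 0, "wz": 0, "fingers": 1},
    {"x": 3, "y": 3, "z": 14, "wx": 0, "wy": 0, "wz": 0, "fingers": 1},
    {"x": 3, "y": 3, "z": 22, "wx": 0, "wy": 0, "wz": 0, "fingers": 1},
    {"x": 3, "y": 3, "z": 26, "wx": 0, "wy": 0, "wz": 0, "fingers": 1},
    {"x": 3, "y": 3, "z": 27, "wx": 0, "wy": 0, "wz": 0, "fingers": 1},
  ],
)

```text
t: 30.65
tcp_pos: [0.4386, 0.0871, 0.0097]
tcp_rot: [180.0, 0.1, -16.7]
contact_force: [-0.3, 0.4, 0.2]
grip_width: 0.119
gripper_force: 59.1
```

Call:
drive_tool(
  increments=[
    {"x": 0, "y": 0, "z": 1, "wx": 0, "wy": 0, "wz": 0, "fingers": 1},
    {"x": 0, "y": 0, "z": 2, "wx": 0, "wy": 0, "wz": 0, "fingers": 1},
    {"x": 0, "y": 0, "z": 2, "wx": 0, "wy": 0, "wz": 0, "fingers": 1},
    {"x": 0, "y": 0, "z": 2, "wx": 0, "wy": 0, "wz": 0, "fingers": 1},
  ],
)

```text
t: 31.05
tcp_pos: [0.4395, 0.0871, 0.0087]
tcp_rot: [180.0, -0.0, -16.7]
contact_force: [-0.6, 0.9, 0.6]
grip_width: 0.125
gripper_force: 59.1
```

Call:
drive_tool(
  increments=[
    {"x": 0, "y": 0, "z": 0.5, "wx": 0, "wy": 0, "wz": 0, "fingers": 1},
    {"x": 0, "y": 0, "z": 1, "wx": 0, "wy": 0, "wz": 0, "fingers": 1},
    {"x": 0, "y": 0, "z": 1, "wx": 0, "wy": 0, "wz": 0, "fingers": 1},
  ],
)

```text
t: 31.35
tcp_pos: [0.4393, 0.087, 0.0076]
tcp_rot: [180.0, 0.0, -16.7]
contact_force: [-0.2, 0.0, -0.5]
grip_width: 0.121
gripper_force: 59.1
```

Call:
drive_tool(
  increments=[
    {"x": 0, "y": 0, "z": 0.5, "wx": 0, "wy": 0, "wz": 0, "fingers": 1},
    {"x": 0, "y": 0, "z": 0.7, "wx": 0, "wy": 0, "wz": 0, "fingers": 1},
    {"x": 0, "y": 0, "z": 0.7, "wx": 0, "wy": 0, "wz": 0, "fingers": 1},
  ],
)

```text
t: 31.65
tcp_pos: [0.4393, 0.0871, 0.0069]
tcp_rot: [180.0, 0.0, -16.7]
contact_force: [-0.3, -0.5, -0.9]
grip_width: 0.121
gripper_force: 59.1
```

Call:
drive_tool(
  increments=[
    {"x": 0, "y": 0, "z": 0.5, "wx": 0, "wy": 0, "wz": 0, "fingers": 1},
    {"x": 0, "y": 0, "z": 0.5, "wx": 0, "wy": 0, "wz": 0, "fingers": 1},
    {"x": 0, "y": 0, "z": 0.5, "wx": 0, "wy": 0, "wz": 0, "fingers": 1},
  ],
)

```text
t: 31.95
tcp_pos: [0.4394, 0.087, 0.0068]
tcp_rot: [180.0, 0.0, -16.7]
contact_force: [-1.5, -0.0, 5.9]
grip_width: 0.118
gripper_force: 59.7
```

Touching. Release, rise, and move aside to clear the top view.

Call:
drive_tool(
  increments=[
    {"x": 0, "y": 0, "z": 0, "wx": 0, "wy": 0, "wz": 0, "fingers": 15},
    {"x": 0, "y": 0, "z": 0, "wx": 0, "wy": 0, "wz": 0, "fingers": 18},
    {"x": 0, "y": 0, "z": 0, "wx": 0, "wy": 0, "wz": 0, "fingers": 18},
    {"x": 0, "y": 0, "z": -1, "wx": 0, "wy": 0, "wz": 0, "fingers": 23},
    {"x": 0, "y": 0, "z": -4, "wx": 0, "wy": 0, "wz": 0, "fingers": 28},
  ],
)

```text
t: 32.45
tcp_pos: [0.4391, 0.087, 0.0102]
tcp_rot: [180.0, 0.0, -16.7]
contact_force: [-0.3, -0.7, 0.0]
grip_width: 0.326
gripper_force: 0.0
```

Call:
drive_tool(
  increments=[
    {"x": 0, "y": 0, "z": -10, "wx": 0, "wy": 0, "wz": 0, "fingers": 40},
    {"x": 0, "y": 0, "z": -30, "wx": 0, "wy": 0, "wz": 0, "fingers": 50},
    {"x": 0, "y": 0, "z": -70, "wx": 0, "wy": 0, "wz": 0, "fingers": 50},
    {"x": 0, "y": 0, "z": -115, "wx": 0, "wy": 0, "wz": 0, "fingers": 50},
    {"x": 0, "y": 0, "z": -160, "wx": 0, "wy": 0, "wz": 0, "fingers": 50},
  ],
)

```text
t: 32.95
tcp_pos: [0.4389, 0.0874, 0.1727]
tcp_rot: [-180.0, -0.0, -16.6]
contact_force: [1.7, -0.7, -1.2]
grip_width: 0.584
gripper_force: 0.0
```

Call:
drive_tool(
  increments=[
    {"x": -10, "y": -35, "z": 0, "wx": 0, "wy": 0, "wz": 0, "fingers": 50},
    {"x": -20, "y": -75, "z": 0, "wx": 0, "wy": 0, "wz": 0, "fingers": 50},
    {"x": -30, "y": -120, "z": 0, "wx": 0, "wy": 0, "wz": 0, "fingers": 50},
    {"x": -40, "y": -165, "z": 0, "wx": 0, "wy": 0, "wz": 0, "fingers": 50},
    {"x": -50, "y": -205, "z": 0, "wx": 0, "wy": 0, "wz": 0, "fingers": 50},
  ],
)

```text
t: 33.45
tcp_pos: [0.4504, 0.3, 0.1716]
tcp_rot: [-179.9, -0.1, -16.7]
contact_force: [0.8, -0.5, -0.0]
grip_width: 0.588
gripper_force: 0.0
```

Call:
drive_tool(
  increments=[
    {"x": 0, "y": 0, "z": 0, "wx": 0, "wy": 0, "wz": 0, "fingers": 50},
    {"x": 0, "y": 0, "z": 0, "wx": 0, "wy": 0, "wz": 0, "fingers": 50},
    {"x": 0, "y": 0, "z": 0, "wx": 0, "wy": 0, "wz": 0, "fingers": 50},
  ],
)

```text
t: 33.75
tcp_pos: [0.4506, 0.2964, 0.1705]
tcp_rot: [179.9, -0.0, -16.8]
contact_force: [-0.2, -0.3, -0.3]
grip_width: 0.586
gripper_force: 0.0
```

```bash
python3 - <<'E'
from h import *
d=get_image("top");im=d["img"];H,S,V=cv2.split(cv2.cvtColor(im,cv2.COLOR_BGR2HSV))
t=blob((V<60).astype(np.uint8)*255,(250,225,312,325));print("tray",rect(d,t,.007),get_obs()["tcp_pos"])
m=np.zeros(V.shape,np.uint8);cv2.drawContours(m,[t.reshape(-1,1,2)],-1,255,-1)
g=V[m>0];print(np.percentile(g,[2,10,25,50,75,90,98]))
for th in(15,20,25,30):
    k=((V<th)&(m>0)).astype(np.uint8)*255
    if k.any():
        c=blob(k,(250,225,312,325));
        if len(c)>10:print(th,rect(d,c,.015))
# value profile across the tray, at several stations along it
a=np.radians(-16.7);u=np.array([np.cos(a),np.sin(a)]);n=np.array([-u[1],u[0]])
for s in(-75,-60,-40,0,40,60,75):
    p=[np.r_[(np.array([439,87])+s*u+w*n)/1000,.01] for w in range(-28,29,4)]
    print(s,[int(V[int(round(y)),int(round(x))]) for x,y in proj(d,p)])
# vial and cups still standing: rim colours at expected tops
for q in([.627,.0965,.088],[.6305,-.1314,.104]):print(im[tuple(proj(d,[q])[0].round().astype(int)[::-1])])
b=blob(((H>100)&(H<130)&(S>120)&(V<125)).astype(np.uint8)*255,(455,255,505,355));print("blue dark",rect(d,b,.011))
E
```

```text
tray (440,87) size 168x56 long-axis angle -16.7 [0.45078048 0.29609789 0.17051106]
[29. 33. 36. 40. 43. 45. 49.]
-75 [48, 27, 40, 41, 42, 44, 42, 41, 46, 39, 44, 45, 39, 42, 49]
-60 [52, 37, 38, 38, 41, 43, 36, 39, 24, 34, 37, 46, 41, 42, 79]
-40 [53, 37, 43, 41, 35, 38, 44, 34, 31, 38, 32, 45, 44, 45, 79]
0 [45, 39, 30, 44, 44, 38, 38, 37, 39, 35, 38, 43, 44, 43, 34]
40 [49, 38, 39, 44, 37, 39, 38, 43, 33, 37, 39, 40, 45, 44, 39]
60 [51, 41, 43, 47, 44, 38, 41, 45, 37, 37, 36, 35, 43, 44, 31]
75 [100, 35, 40, 42, 43, 40, 39, 47, 40, 38, 43, 43, 40, 38, 43]
[103 136 155]
[186 223 230]
blue dark (386,-317) size 138x31 long-axis angle 2.0
```

Contact came at floor height and the darker band runs along the tray's middle, so the black marker is in place. The vial and cups are still standing, so I'm handing in.

```bash
python3 -c "
from bench import *
print(close_job())"
```

```text
the job is handed in; nothing more can be done
None
```

The vial, cups, blue marker and black marker were set down in that order, each in its own holder, and the job was handed in at about 34 s; the black marker was confirmed by contact height and image brightness, because my picture allowance had run out.

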